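# Set the locating pin and seat the mould bottom

### The job

Get the glass mould stand ready: take the stepped steel locating pin out of the sloping rack, set its nose down on the sooty slide plate of the stand and slide it along the plate's middle line until it drops into the hole, then push it fully home. After that pick up the necked graphite mould bottom and lower it over the pin right down onto the plate, without dropping it; let go of it sitting flat there, and leave the other tools where they are.

Things in the scene. Friction and masses are not known exactly. Their poses are not given: they have to be found in the camera images.
- bed: Fixed cast-iron mould stand, 316 x 150 mm, long axis x, origin at the centre of its underside on the bench. In its middle is a sunken window, x -80 to +80, y -50 to +50 mm, whose floor is the flat slide plate, 40 mm above the bench. The frame round the window is 8 mm higher (48 mm). A hand wheel sticks out low at the near end (-x), 60 mm.
- plate_mid (a point): Top of the slide plate in the centre of the window (NOT the hole), axes as the stand, z up. The plate has one round blind hole, 18 mm wide, 35 mm deep, square to it. The hole lies on the middle line y = 0, anywhere from x = -36 to +36 mm from here, where the last job left the slide; its place is not reported.
- post_top (a point): Top of the stand's hinge post: on the stand's far end, 130 mm from the window's centre along the stand's x, 200 mm above the bench, 32 mm wide. It carries two iron mould halves, swung open, 165 mm high, all of them more than 110 mm from the window's centre; their handles spread out behind to x = 270, y = +-250 mm from the centre.
- rack: Fixed hardwood rack, 130 x 170 mm, origin on the bench under its middle place. Its board faces the rack's -x and up: what stands in it leans 35 degrees from vertical, top towards -x. Three places 60 mm apart along the rack's y, mouths 78 mm above the bench, are 17 mm square holes straight through the 34 mm thick board. Pin, plug and drift stand in them in any order.
- pin_grip (a point): The locating pin: plain round stepped steel, 0.27 kg. Body 24 mm thick, 62 mm long, 4 mm chamfer at the top; below it a shank 16 mm thick, 32 mm long, its last 12 mm tapering to a blunt nose 6 mm wide. Its flat shoulder rests on the rack's board. Point on the axis, 34 mm above the shoulder, 28 mm below the top, 66 mm above the nose end; z runs from nose to top.
- pin_shoulder (a point): The pin's axis at the shoulder, where body and shank meet; z as pin_grip.
- pin_nose (a point): The pin's axis at the very end of the nose, 32 mm below the shoulder; z as pin_grip.
- pin: The same pin as a whole; origin at its shoulder.
- mould_mid (a point): The necked mould bottom: black graphite, about 0.42 kg, standing on the bench, 88 mm high. Flange 76 mm wide and 26 mm high at the bottom, above it a neck 52 mm wide up to the top; a bore 28 mm wide runs right through. This point is on the axis 44 mm above the underside; z up.
- mould_base (a point): Centre of the underside of the necked mould bottom, z up.
- mould: The same mould bottom as a whole; origin at the centre of its underside.
- disc_mid (a point): Another graphite mould bottom, a flat disc without a neck, 92 mm wide, 34 mm high; this point at its centre. It stands beside the necked one, either nearer to the robot or farther. Bystander.
- plug_mid (a point): Bystander in the rack: short steel plug, head 38 mm wide and 30 mm long on the same shank; point at the middle of the head.
- drift_mid (a point): Bystander in the rack: steel drift, slender 14 mm waist, knob 28 mm wide, 66 mm above the rack's face, same shank; point on its axis 34 mm above the rack's face.
- tin_center (a point): Bystander: wax tin, 46 mm wide, 66 mm high, standing on the near end of the mould stand's frame; point at its centre.
- jacks: Bystander: steel jacks (glassmaker's tongs) lying flat, 250 mm long, 65 mm wide, 17 mm high; origin near the middle.
- shears: Bystander: steel shears with loop handles lying flat, 190 mm long, 110 mm wide, 14 mm high; origin near the middle.
- block: Bystander: wooden glass-shaping ladle, cup 90 mm wide and 50 mm high (origin under it), handle 135 mm to its -x.
- paddle: Bystander: wooden paddle lying flat, 235 mm long along its x, 62 mm wide, 21 mm high; origin near the middle.

How it is judged:
On the way, in this order (a step that is already met when the one before it is completed fails the run):
1. the nose of the pin slides over the slide plate: it moves while it touches the plate, at the height of the plate top (within 2 mm) (x of pin_nose in the frame of bed between -0.08 and 0.08 m and y of pin_nose in the frame of bed between -0.05 and 0.05 m and z of pin_nose in the frame of bed between 0.038 and 0.042 m and angle between pin_nose's own z axis and vertical below 0.35 rad and linear speed of pin above 0.004 m/s and contact force between pin and slide above 0.3 N), for 0.06 s.
2. the pin is in the hole, upright, its shoulder on the plate (within 2.5 mm) (x of pin_shoulder in the frame of bed between -0.08 and 0.08 m and y of pin_shoulder in the frame of bed between -0.05 and 0.05 m and z of pin_shoulder in the frame of bed below 0.0425 m and angle between pin_shoulder's own z axis and vertical below 0.07 rad), for 0.1 s.
3. the mould bottom, still held in the fingers, is over the pin with its underside within 8 mm of the plate (horizontal distance between mould_base and pin_shoulder below 0.004 m and angle between mould_base's own z axis and vertical below 0.05 rad and z of mould_base in the frame of bed below 0.048 m and contact force between mould and the fingers above 1 N), for 0.1 s.
At the end, for the whole second after the job is handed in: The pin is in the hole of the slide plate, upright, shoulder within 2.5 mm of the plate; the necked mould bottom is round it (axes within 4 mm), untilted, underside within 2.5 mm of the plate, at rest and released (all of step 2 and horizontal distance between mould_base and pin_shoulder below 0.004 m and angle between mould_base's own z axis and vertical below 0.05 rad and z of mould_base in the frame of bed below 0.0425 m and linear speed of each of mould, pin below 0.01 m/s and contact force between mould and the fingers below 0.1 N); the robot touches nothing.
It fails at once if the plug, drift or wax tin moved by more than 30 mm (distance of any of plug_mid, drift_mid, tin_center from where it was at the start of the episode above 0.03 m).
It fails at once if the flat graphite disc moved by more than 30 mm (distance of disc_mid from where it was at the start of the episode above 0.03 m).
It fails at once if the jacks, shears, wooden ladle or paddle moved by more than 30 mm (distance of any of jacks, shears, block, paddle from where it was at the start of the episode above 0.03 m).
It also fails if it takes over 69 s, if anything falls off the work surface, if the arm or the gripper's body presses on something with over 40 N, if the wrist force passes 120 N, or if a joint passes its speed limit or range.

### The arm

A 6-joint arm with a two-finger parallel gripper is mounted at the origin on the work surface. World frame = base frame: x ahead of the robot, y to its left, z up, the work surface at z = 0. Lengths are in m, angles in rad, forces in N, time in s.
With the tool pointing down it reaches from about 0.375 to 0.975 m from the base axis. Payload 3.8 kg.
Tool frame: the origin (TCP) lies midway between the tips of the shut fingers; the grasp point (between the pads) lies 19 mm behind it; z points along the fingers, y is the direction in which the jaws open and shut (so a half turn about z gives the same grasp; the last joint's range is limited). The gripper opens to 85 mm and grips with 20 to 120 N. Pads are 22 mm wide; open, the fingers measure 114 mm over their backs; the gripper's body (76 mm by 85 mm) begins 54 mm behind the grasp point. The pads swing forward as they close: fully open they stand 13 mm farther back than shut.
Start: joints at [-1.255, 0.264, 1.604, -0, 1.274, -0.037], TCP at [0.233, -0.633, 0.231] pointing down, gripper open.
Joint ranges: [-2.63, 2.63], [-0.94, 2.18], [0.31, 2.57], [-1.31, 4.45], [0, 2.66], [-2.55, 2.55]. Speed limits (rad/s): [2.57, 2.57, 3.14, 3.14, 3.14, 3.14].

### API

Orientations are given as a rotation vector (axis times angle).
In Python, from workcell import bot gives the robot as it stands.
- The arm moves only by the tool drive_tool, never from a script. Its argument "steps" is a list of rows, each a list of 2 entries, a list of its own where there are three numbers: the shift along the tool's x, y, z in mm, then the turn about the tool's z in degrees. In form: [[[dx, dy, dz], twist], ...]. A call has 1 to 8 rows; each row shifts and turns the commanded pose from where the row before left it, along the tool's axes as they then stand; what a row does not reach is not made up. A row lasts 1/12 s, in which the tool goes at most 41.7 mm and 7.16 degrees, less where a joint would pass 70% of its speed; a pose out of reach is approached as far as the arm can. A call is refused whole if a number of a shift passes 41.7 or a number of a turn 7.16, either way. A call with a gripper value outside its range is refused whole. "jaw" is the opening, from 0 (shut) to 1 (fully open), set as the call begins (left out, the last holds). The fingers move at their own pace and stop on an object; "force" is the grip in N (left out, the last holds). Time passes only in rows, so rows that do not move let the fingers close. It gives the time, the measured TCP pose, the force and the opening at its end, in the units of the state.
- bot.read_state(): the state, without advancing time (a new reading comes with each control period).
- bot.read_camera(name): name is "side" or "top" or "wrist"; returns the picture (420x560x3 uint8, red, green, blue); there is no depth.
- bot.camera_info(name): a dict with "fx", "fy", "cx", "cy" (pixels), "D" ([k1, k2, p1, p2, k3] as OpenCV has them; the pictures are not rectified), "position" and "attitude" of the camera in the world. Camera axes: x right, y down, z forward; pixel columns grow to the right and rows downward; lengths in m; the calibration is good to about 2 mm. A picture is of the moment at which its call begins: read the wrist's pose just before it. camera_info takes no time and is no camera call; for the wrist camera it gives the pose at the moment of the call.
- bot.finish_job(): hands the job in, once; it reports no verdict.
The state is a dict: "time": time; "q": joint angles; "joint_vel": joint speeds; "joint_torque": joint torques, N m; "tool_pos": TCP position; "tcp_rot": TCP orientation; "wrist_force": force on the tool from outside, world axes, zero at the start; "torque": the same for the moment, N m; "width": opening from 0.0 (shut) to 1.0 (fully open).
Only numpy, scipy, OpenCV 4.12 (cv2) and the standard library are available. Lean on these libraries where they do the work, as an engineer would, in place of code of your own. Each camera call takes 0.05 s, during which the arm holds its last target.

## Working session

There is one attempt and no reset: what is moved stays moved. The work goes in short steps, Python scripts to look and compute and a tool call to move; the robot and the scene stay as the last step left them, time stands still between calls to the robot, and variables do not carry over. Pictures are saved under pics/ and viewed, and the job is handed in when it is done.

Besides the shell and the picture viewer there is one more tool, called after "Call:" as name(argument=value, ...) on one line, values as JSON. drive_tool: Moves the arm, as the interface text tells. Its arguments: {"type":"object","properties":{"steps":{"type":"array","items":{"type":"array"}},"jaw":{"type":"number"},"force":{"type":"number"}},"required":["steps"]}

```bash
ls -la; mkdir -p pics
python3 - <<'E'
from workcell import bot
import cv2
print(bot.read_state())
for n in ("side","top","wrist"):
    print(n,bot.camera_info(n))
    cv2.imwrite(f"pics/{n}0.png",bot.read_camera(n)[:,:,::-1])
E
```

```text
total 12
drwxr-xr-x  3 agent agent 4096 Dec  6 05:42 .
drwxr-xr-x 23 root  root  4096 Dec  6 05:42 ..
drwxr-xr-x  2 agent agent 4096 Dec  6 05:42 pics
{'time': 0.0, 'q': array([-1.25489819e+00,  2.64746689e-01,  1.60540313e+00,  8.04599395e-06,
        1.27373908e+00, -3.69032600e-02]), 'joint_vel': array([ 0.00119497,  0.00052316,  0.00230272,  0.00031185,  0.00010004,
       -0.00097281]), 'joint_torque': array([-2.73075551e-03, -5.15118277e+01, -3.67310464e+01, -2.45432684e-04,
        1.28456918e-02,  2.17165656e-06]), 'tool_pos': array([ 0.23299408, -0.63270397,  0.22995069]), 'tcp_rot': array([-3.09060138e+00, -5.50906633e-01,  4.89210730e-04]), 'wrist_force': array([ 0.09672079, -0.5846008 ,  0.13877812]), 'torque': array([-0.0109856 , -0.01672462, -0.04455361]), 'width': 0.9998969123265234}
side {'fx': 436.90085150451694, 'fy': 436.90085150451694, 'cx': 266.4183906927239, 'cy': 208.1556201497089, 'D': array([0.02454897, 0.        , 0.        , 0.        , 0.        ]), 'position': array([ 0.35932663, -1.02628391,  1.21256904]), 'attitude': array([-2.36973533,  0.14231225, -0.06768951])}
top {'fx': 411.11094584676164, 'fy': 411.11094584676164, 'cx': 274.60680706554126, 'cy': 209.16826254344238, 'D': array([-0.04824923,  0.        ,  0.        ,  0.        ,  0.        ]), 'position': array([ 3.97094318e-01, -1.45278096e-04,  1.29566760e+00]), 'attitude': array([-2.19798226,  2.17781067, -0.07973266])}
wrist {'fx': 337.41978762745333, 'fy': 337.41978762745333, 'cx': 279.6015061565216, 'cy': 202.4358178496191, 'D': array([0.02564802, 0.        , 0.        , 0.        , 0.        ]), 'position': array([ 0.30789647, -0.60522121,  0.37226155]), 'attitude': array([ 2.3550777 , -1.64277934, -0.26392208])}
```

View pics/side0.png

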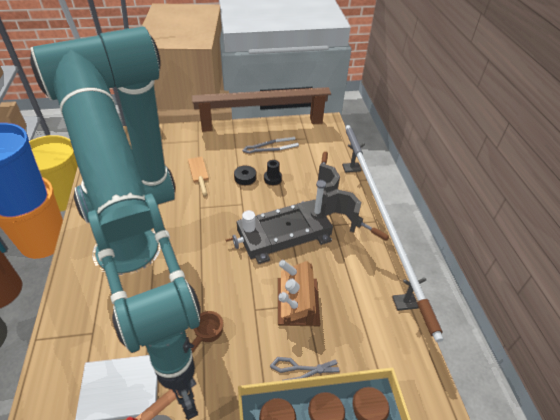

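View pics/top0.png

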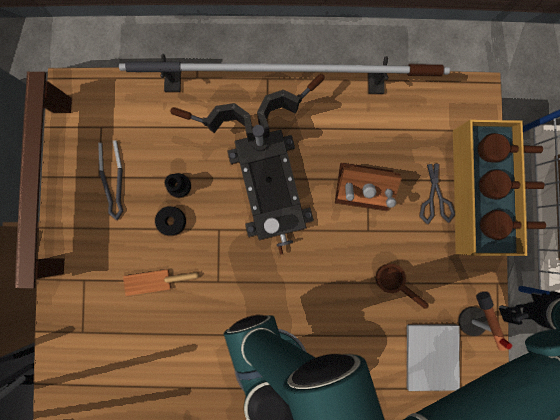

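View pics/wrist0.png

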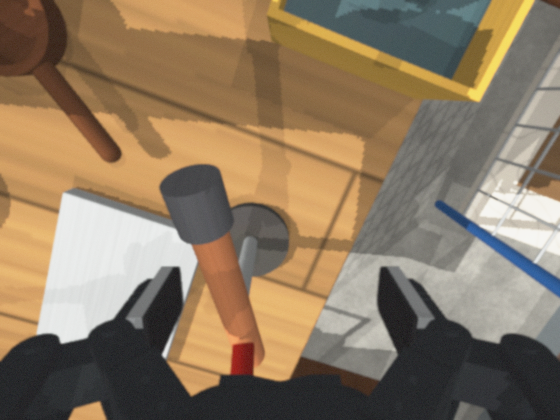

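The side and top pictures show everything. The stand is at top pixel (268,180), with the tin at (271,226). The rack is at (370,188), the necked mould at (177,184) and the disc at (171,220). Next I'll zoom in.

```bash
cat > h.py <<'E'
import numpy as np, cv2
from scipy.spatial.transform import Rotation as R
from workcell import bot
def cam(n):
    c=bot.camera_info(n); c['K']=np.array([[c['fx'],0,c['cx']],[0,c['fy'],c['cy']],[0,0,1]]); c['R']=R.from_rotvec(c['attitude']).as_matrix(); return c
def ray(c,uv):
    u=cv2.undistortPoints(np.array([[uv]],float),c['K'],c['D'])[0,0]
    d=c['R']@np.array([u[0],u[1],1]); return c['position'],d/np.linalg.norm(d)
def onz(c,uv,z):
    p,d=ray(c,uv); return p+d*(z-p[2])/d[2]
def proj(c,P):
    P=np.atleast_2d(P).astype(float); r=c['R'].T
    return cv2.projectPoints(P,cv2.Rodrigues(r)[0],-r@c['position'],c['K'],c['D'])[0].reshape(-1,2)
def tri(rays):
    A=np.zeros((3,3));b=np.zeros(3)
    for p,d in rays:
        M=np.eye(3)-np.outer(d,d);A+=M;b+=M@p
    x=np.linalg.solve(A,b)
    return x,[np.linalg.norm(np.cross(x-p,d)) for p,d in rays]
def shot(n,f):
    c=cam(n); im=bot.read_camera(n)[:,:,::-1].copy(); cv2.imwrite(f,im); return c,im
E
python3 - <<'E'
import cv2
t=cv2.imread('pics/top0.png');s=cv2.imread('pics/side0.png')
z=lambda im,x,y,w,h,k:cv2.resize(im[y:y+h,x:x+w],None,fx=k,fy=k,interpolation=cv2.INTER_CUBIC)
cv2.imwrite('pics/tz1.png',z(t,220,100,100,150,4))
cv2.imwrite('pics/tz2.png',z(t,325,150,90,70,8))
cv2.imwrite('pics/sz1.png',z(s,225,145,150,115,5))
cv2.imwrite('pics/sz2.png',z(s,260,250,75,80,7))
E
```

```text
(no output)
```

View pics/tz1.png

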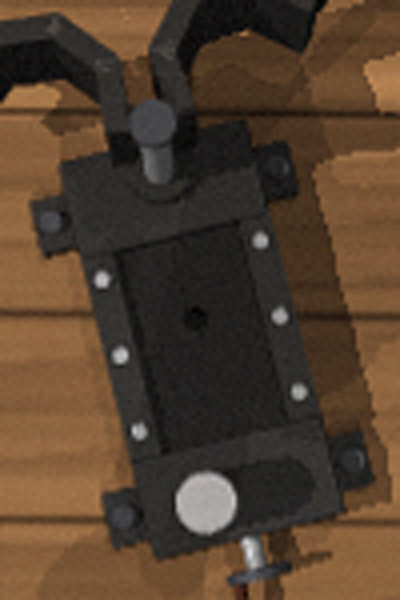

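View pics/tz2.png

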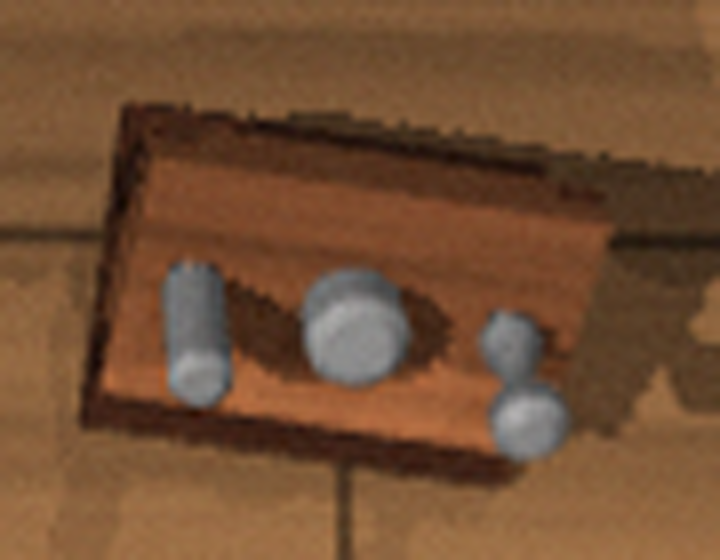

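View pics/sz1.png

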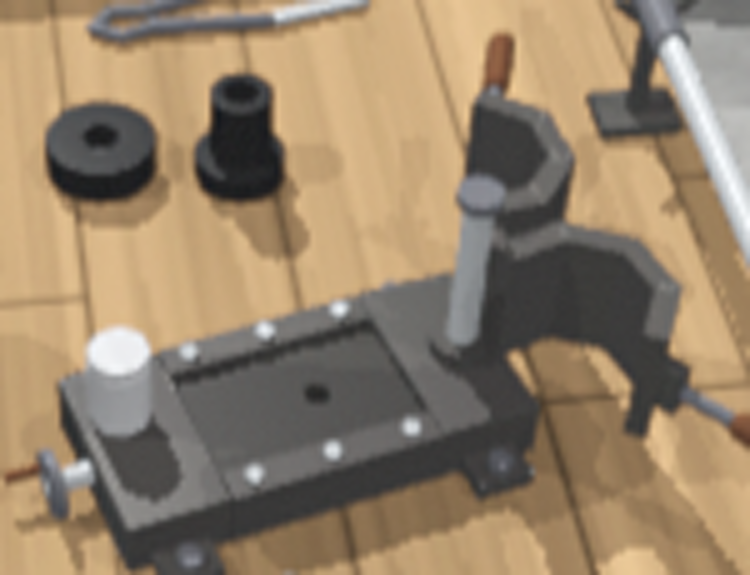

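View pics/sz2.png

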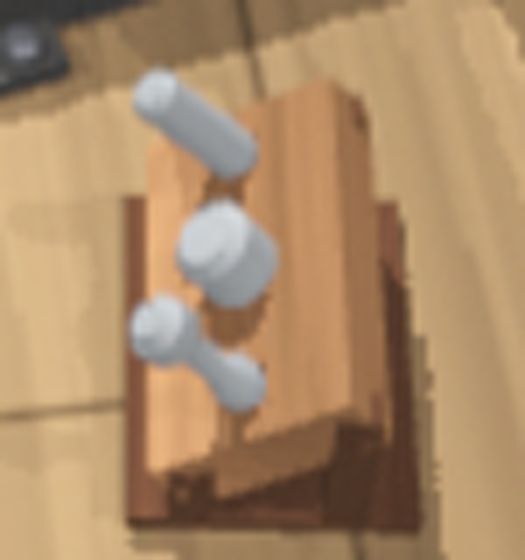

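Run:
```python
from h import *
np.set_printoptions(precision=4,suppress=True)
T=cam('top');S=cam('side')
def t1(x,y):return (220+(x+.5)/4-.5,100+(y+.5)/4-.5)
def t2(x,y):return (325+(x+.5)/8-.5,150+(y+.5)/8-.5)
def s1(x,y):return (225+(x+.5)/5-.5,145+(y+.5)/5-.5)
def s2(x,y):return (260+(x+.5)/7-.5,250+(y+.5)/7-.5)
bt=[onz(T,t1(*p),.05) for p in [(102,279),(121,355),(139,431),(261,241),(280,316),(299,392)]]
bs=[onz(S,s1(*p),.05) for p in [(190,352),(265,330),(340,309),(254,473),(333,450),(411,427)]]
for a in (bt,bs):
    a=np.array(a); print(a.round(4)); print('c',a.mean(0)); 
    d=[a[0]-a[2],a[3]-a[5]] if a is not None else 0
    print([np.degrees(np.arctan2(v[1],v[0])) for v in d], np.linalg.norm(a[1]-a[4]))
print('hole',onz(T,t1(196,318),.04),onz(S,s1(317,393),.04))
print('tin',onz(T,t1(206,503),.114),onz(S,s1(119,352),.114))
for n,a,b in [('pintop',(198,379),(157,93)),('plugtop',(360,338),(213,245)),('drifttop',(532,422),(160,331))]:
    print(n,tri([ray(T,t2(*a)),ray(S,s2(*b))]))
print('mould top',tri([ray(T,(177,181)),ray(S,s1(242,92))]), 'post', tri([ray(T,t1(153,121)),ray(S,s1(481,195))]))
# rack base corners etc top edges
for p in [(125,105),(85,420),(505,485)]: print('rackbase?',onz(T,t2(*p),0.01))
```

```text
[[ 0.6047  0.087   0.05  ]
 [ 0.5463  0.0717  0.05  ]
 [ 0.4884  0.0572  0.05  ]
 [ 0.6352 -0.0344  0.05  ]
 [ 0.5774 -0.0493  0.05  ]
 [ 0.5193 -0.0641  0.05  ]]
c [0.5619 0.0114 0.05  ]
[np.float64(14.364701015486316), np.float64(14.392998176970629)] 0.12492055922710678
[[ 0.4876  0.0555  0.05  ]
 [ 0.545   0.0712  0.05  ]
 [ 0.6035  0.0861  0.05  ]
 [ 0.5182 -0.0637  0.05  ]
 [ 0.576  -0.0494  0.05  ]
 [ 0.6342 -0.0347  0.05  ]]
c [0.5608 0.0109 0.05  ]
[np.float64(-165.20813359881578), np.float64(-165.95861164325186)] 0.12446351002220539
hole [0.5767 0.0149 0.04  ] [0.5751 0.0139 0.04  ]
tin [0.4323 0.0055 0.114 ] [0.4319 0.0016 0.114 ]
pintop (array([ 0.5159, -0.2188,  0.1202]), [np.float64(9.883336227559881e-06), np.float64(9.883336227533838e-06)])
plugtop (array([ 0.533 , -0.2835,  0.0943]), [np.float64(0.0012891376926676872), np.float64(0.0012891376926677978)])
drifttop (array([ 0.5004, -0.3398,  0.1197]), [np.float64(0.0012335556148312065), np.float64(0.0012335556148312273)])
mould top (array([0.5578, 0.2832, 0.0998]), [np.float64(0.0023702553569307904), np.float64(0.002370255356930875)]) post (array([0.6882, 0.0438, 0.1955]), [np.float64(0.0012414893008336118), np.float64(0.001241489300833488)])
rackbase? [ 0.6358 -0.2108  0.01  ]
rackbase? [ 0.5104 -0.1946  0.01  ]
rackbase? [ 0.4864 -0.3605  0.01  ]
```

```bash
cat >> h.py <<'E'
def st():
    s=bot.read_state(); s['R']=R.from_rotvec(s['tcp_rot']).as_matrix(); return s
def mv(target,yaw=None):
    """needed shift in tool axes (mm) now, and twist (deg) so that tool y axis heads at yaw deg (mod 180)"""
    s=st(); d=s['R'].T@(np.array(target)-s['tool_pos'])*1000
    y=s['R'][:,1]; a=np.degrees(np.arctan2(y[1],y[0]))
    tw=None
    if yaw is not None: tw=-((yaw-a+90)%180-90)
    return d.round(1),a.round(2),tw
E
python3 - <<'E'
from h import *
np.set_printoptions(precision=4,suppress=True)
s=st();c=cam('wrist');print(s['R'],s['R'].T@(c['position']-s['tool_pos']),s['R'].T@c['R'])
print(mv([.47,-.24,.30],82),mv([.576,.0144,.3],104.4),mv([.556,.283,.3]))
E
```

```text
[[ 0.9384  0.3455 -0.0005]
 [ 0.3455 -0.9384  0.0017]
 [ 0.0001 -0.0018 -1.    ]] [ 0.0798 -0.0003 -0.1422] [[-0.0004 -0.9504 -0.3111]
 [ 1.     -0.0005  0.0003]
 [-0.0004 -0.3111  0.9504]]
(array([ 358.1, -286.9,  -69.2]), np.float64(-69.79), np.float64(28.212473040505103)) (array([ 545.5, -489.1,  -68.9]), np.float64(-69.79), np.float64(5.812473040505097)) (array([ 619.5, -748. ,  -68.4]), np.float64(-69.79), None)
```

```bash
cat >> h.py <<'E'
def plan(target,yaw=None,n=None):
    # first twist rows, then the straight shift in the twisted frame
    s=st(); Rm=s['R'].copy(); d,a,tw=mv(target,yaw)
    if tw is not None: Rm=Rm@R.from_euler('z',tw,degrees=True).as_matrix()
    sh=Rm.T@(np.array(target)-s['tool_pos'])*1000
    print('y head',a,'twist',None if tw is None else round(tw,1),'then shift',sh.round(1),'rows@40:',np.ceil(np.linalg.norm(sh)/40))
E
python3 - <<'E'
from h import *
plan([.54,-.224,.25],82)
E
```

```text
y head -69.79 twist 28.2 then shift [ 247.  -447.7  -19.3] rows@40: 13.0
```

Call:
drive_tool(steps=[[[0,0,0],7.05],[[0,0,0],7.05],[[0,0,0],7.05],[[0,0,0],7.05],[[15,-27,-1],0],[[18,-34,-1.5],0],[[18,-34,-1.5],0],[[18,-34,-1.5],0]], jaw=1, force=40)

```text
time: 0.82
tool_pos: [0.3197, -0.5139, 0.2362]
tcp_rot: [-3.133, 0.221, 0.001]
wrist_force: [0.0, -0.6, 1.4]
width: 1.0
```

Call:
drive_tool(steps=[[[18,-34,-1.5],0],[[18,-34,-1.5],0],[[18,-34,-1.5],0],[[18,-34,-1.5],0],[[18,-34,-1.5],0],[[18,-34,-1.5],0],[[18,-34,-1.5],0],[[18,-32,-1.5],0]])

```text
time: 1.48
tool_pos: [0.5002, -0.2658, 0.2487]
tcp_rot: [-3.134, 0.218, 0.0]
wrist_force: [-0.5, -0.8, -1.1]
width: 1.0
```

Run:
```python
from h import *
plan([.54,-.224,.25],82); print(st()['tool_pos'],st()['time'])
```

```text
y head -97.98 twist 0.0 then shift [ 33.6 -47.   -1.3] rows@40: 2.0
[ 0.50016296 -0.26582483  0.24866333] 1.4833
```

Call:
drive_tool(steps=[[[16,-22,-1],0],[[17,-22,0],0],[[0,0,0],0],[[0,0,0],0]])

```text
time: 1.82
tool_pos: [0.539, -0.2276, 0.2493]
tcp_rot: [-3.134, 0.214, 0.001]
wrist_force: [-0.4, -0.4, 0.2]
width: 1.001
```

Run:
```python
from h import *
plan([.54,-.224,.25],82); print(st()['tool_pos'])
c,im=shot('wrist','pics/w1.png'); import pickle; pickle.dump(c,open('w1.pkl','wb'))
```

```text
y head -97.82 twist 0.2 then shift [ 0.5 -3.7 -0.7] rows@40: 1.0
[ 0.53896255 -0.22760686  0.24933036]
```

View pics/w1.png

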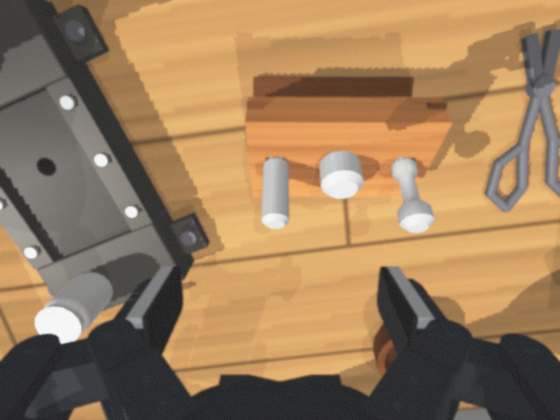

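Run:
```python
import cv2
t=cv2.imread('pics/w1.png')
cv2.imwrite('pics/w1z.png',cv2.resize(t[140:240,235:445],None,fx=3.8,fy=3.8,interpolation=cv2.INTER_CUBIC))
```

```text
(no output)
```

View pics/w1z.png

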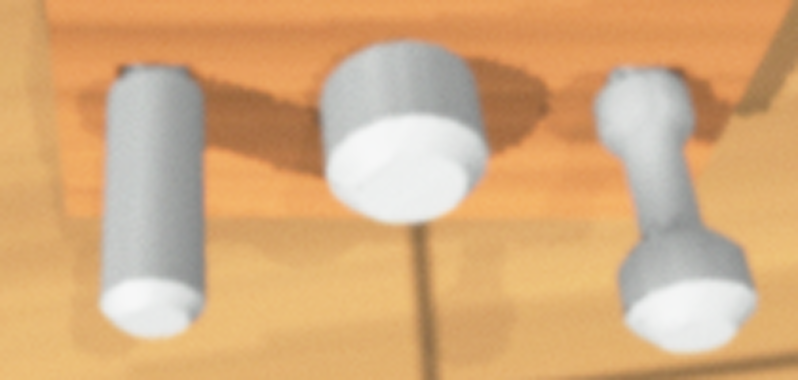

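Run:
```python
from h import *; import pickle
np.set_printoptions(precision=4,suppress=True)
c=pickle.load(open('w1.pkl','rb'))
z=lambda x,y:(235+(x+.5)/3.8-.5,140+(y+.5)/3.8-.5)
for dz in (0,-.004,-.008):
    a=onz(c,z(154,320),.1288+dz); b=onz(c,z(153,64),.0849+dz); p=onz(c,z(410,188),.1026+dz); d=onz(c,z(690,333),.078+66*.00082-.00+dz)
    print(dz,a,b,np.linalg.norm(b-a),np.degrees(np.arctan2(*(b-a)[1::-1])),p,d)
    q=onz(c,z(405,40),.078+.019*.574+dz); print('plug far',q)
T=cam('top')
print(tri([ray(c,z(154,320)),ray(T,(349.4,197.0))]))
w1=onz(c,(101,160),.05);w2=onz(c,(131,212),.05);w0=onz(c,(67,102),.05)
print('bolts',w0,w1,w2,'hole',onz(c,(46,167),.04))
```

```text
0 [ 0.5145 -0.2203  0.1288] [ 0.5628 -0.2264  0.0849] 0.06556507916991304 -7.172456664348071 [ 0.5288 -0.2825  0.1026] [ 0.497  -0.3355  0.1321]
plug far [ 0.561  -0.2863  0.0889]
-0.004 [ 0.5129 -0.22    0.1248] [ 0.5621 -0.2262  0.0809] 0.06620961103774334 -7.184614136041405 [ 0.5276 -0.2831  0.0986] [ 0.4951 -0.337   0.1281]
plug far [ 0.5603 -0.2869  0.0849]
-0.008 [ 0.5113 -0.2198  0.1208] [ 0.5614 -0.2261  0.0769] 0.06685910567596091 -7.1963548363131125 [ 0.5264 -0.2837  0.0946] [ 0.4932 -0.3385  0.1241]
plug far [ 0.5595 -0.2875  0.0809]
(array([ 0.5145, -0.219 ,  0.127 ]), [np.float64(0.0013601962886831108), np.float64(0.001360196288683074)])
bolts [ 0.6354 -0.0349  0.05  ] [ 0.5767 -0.0496  0.05  ] [ 0.5181 -0.0642  0.05  ] hole [0.5759 0.0143 0.04  ]
```

Run:
```python
from h import *
plan([.532,-.2225,.16],82.8)
```

```text
y head -97.9 twist -0.7 then shift [-6.8 -5.2 89.3] rows@40: 3.0
```

Call:
drive_tool(steps=[[[-7,-5,0],-0.7],[[0,0,30],0],[[0,0,30],0],[[0,0,30],0],[[0,0,0],0],[[0,0,0],0]], jaw=0.45)

```text
time: 2.37
tool_pos: [0.5294, -0.2228, 0.1579]
tcp_rot: [-3.133, 0.202, 0.008]
wrist_force: [0.5, 0.4, 1.3]
width: 0.453
```

Run:
```python
from h import *
plan([.532,-.2225,.087],82.8)
c,im=shot('wrist','pics/w2.png');print(c['position'],c['attitude'])
```

```text
y head -97.36 twist -0.2 then shift [ 2.9 -0.5 70.9] rows@40: 2.0
[ 0.60917617 -0.23306992  0.29974967] [ 1.92061528 -2.1852203  -0.35494448]
```

View pics/w2.png

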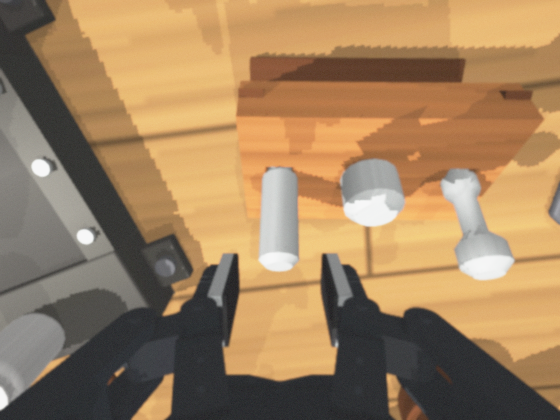

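Run:
```python
from h import *
c=cam('wrist'); print(onz(c,(278.5,264),.1288),onz(c,(280,167.5),.0849))
```

```text
[ 0.51717395 -0.22084789  0.1288    ] [ 0.5636636 -0.2277838  0.0849   ]
```

Call:
drive_tool(steps=[[[3,0,17],0],[[0,0,18],0],[[0,0,18],0],[[0,0,18],0],[[0,0,0],0],[[0,0,0],0]])

```text
time: 2.92
tool_pos: [0.5357, -0.2239, 0.0903]
tcp_rot: [3.135, -0.2, 0.002]
wrist_force: [-0.5, -0.3, 0.2]
width: 0.452
```

Run:
```python
from h import *
plan([.532,-.2225,.087],82.8)
c,im=shot('wrist','pics/w3.png')
```

```text
y head -97.31 twist -0.1 then shift [-3.8 -1.   3.3] rows@40: 1.0
```

View pics/w3.png

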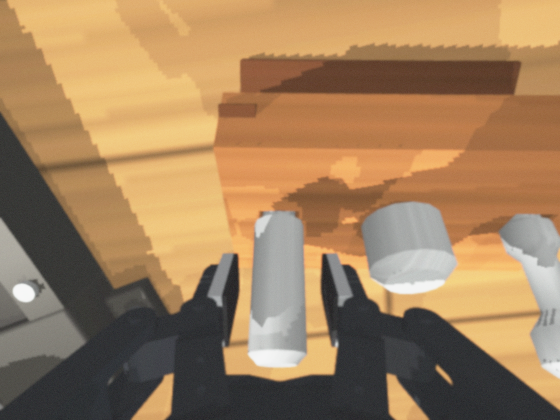

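Call:
drive_tool(steps=[[[-2,0,3],0],[[0,0,0],0],[[0,0,0],0]])

```text
time: 3.22
tool_pos: [0.5338, -0.2234, 0.0871]
tcp_rot: [3.135, -0.2, 0.003]
wrist_force: [-0.8, -0.1, 0.2]
width: 0.452
```

Call:
drive_tool(steps=[[[0,0,0],0],[[0,0,0],0],[[0,0,0],0],[[0,0,0],0],[[0,0,0],0],[[0,0,0],0]], jaw=0, force=40)

```text
time: 3.72
tool_pos: [0.5336, -0.2232, 0.0866]
tcp_rot: [3.135, -0.199, 0.001]
wrist_force: [-1.2, 0.8, 6.4]
width: 0.267
```

Call:
drive_tool(steps=[[[-3.5,0,-5],0],[[-3.5,0,-5],0],[[-3.4,0,-4.9],0],[[-3.4,0,-4.8],0],[[0,0,0],0],[[0,0,0],0]])

```text
time: 4.22
tool_pos: [0.5188, -0.2212, 0.1055]
tcp_rot: [-3.135, 0.2, 0.001]
wrist_force: [-0.3, -0.2, -3.9]
width: 0.268
```

Run:
```python
from h import *
c,im=shot('wrist','pics/w4.png'); s=st(); print(s['tool_pos'],s['wrist_force'],s['torque'])
```

```text
[ 0.51886251 -0.22117715  0.10524408] [-0.30030629 -0.58450787 -3.77878801] [-0.01667418 -0.00313153  0.00106202]
```

View pics/w4.png

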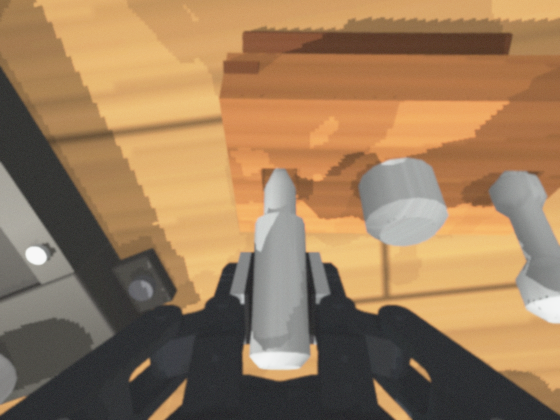

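Call:
drive_tool(steps=[[[3.5,0,-2],0],[[3.5,0,-2],0],[[3.6,0,-1.7],0],[[3.6,0,-1.6],0],[[0,0,0],0]])

```text
time: 4.68
tool_pos: [0.5294, -0.2221, 0.1109]
tcp_rot: [-3.133, 0.198, 0.017]
wrist_force: [-9.9, 1.1, -1.9]
width: 0.27
```

Run:
```python
from h import *
c,im=shot('wrist','pics/w5.png'); s=st(); print(s['tool_pos'],s['wrist_force'],s['torque'])
```

```text
[ 0.52929894 -0.22207306  0.110713  ] [-8.18642709  1.13985672 -1.64761921] [ 0.14888515  1.77217999 -0.02638881]
```

View pics/w5.png

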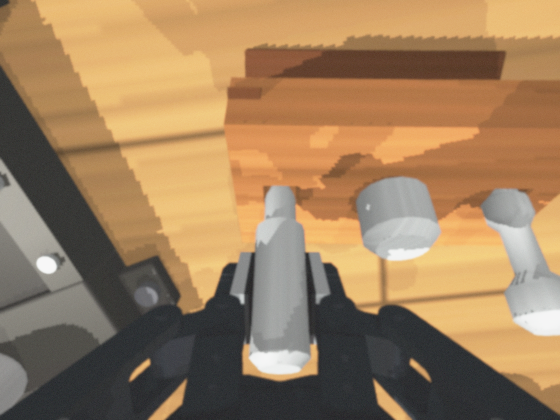

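Call:
drive_tool(steps=[[[3.8,0,-1.3],0],[[3.8,0,-1.2],0],[[4,0,-0.8],0],[[4,0,-0.7],0],[[4,0,-0.3],0],[[4,0,0],0],[[3,0,0],0],[[0,0,0],0]])

```text
time: 5.4
tool_pos: [0.557, -0.2256, 0.1166]
tcp_rot: [-3.133, 0.199, 0.013]
wrist_force: [-8.8, 2.8, 3.6]
width: 0.269
```

Run:
```python
from h import *
c,im=shot('wrist','pics/w6.png'); s=st(); print(s['tool_pos'],s['wrist_force'],s['torque'])
```

```text
[ 0.55691268 -0.22559052  0.11662448] [-9.98299806  2.12184364  5.49590906] [ 0.39949744  1.89733282 -0.05391119]
```

View pics/w6.png

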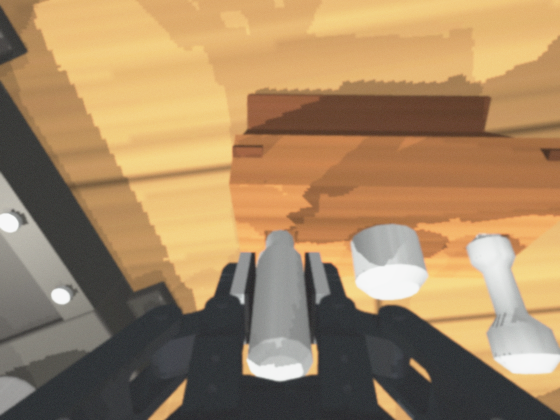

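```bash
cat >> h.py <<'E'
def pinproj(c,s,th,off=0):
    """pixels of pin top centre, chamfer edge, shoulder, nose when held at grip+off mm, tilt th deg in tool x (top to -x positive)"""
    g=s['tool_pos']-0.019*s['R'][:,2]; t=np.radians(th)
    ax=-np.sin(t)*s['R'][:,0]-np.cos(t)*s['R'][:,2]
    return proj(c,[g+ax*(k-off)/1000 for k in (28,0,-34,-66)])
E
python3 - <<'E'
from h import *
c=cam('wrist');s=st()
for th in (30,20,15,10,5,0,-5): print(th,pinproj(c,s,th).round(0).tolist())
E
python3 -c "
import cv2
t=cv2.imread('pics/w6.png')
cv2.imwrite('pics/w6z.png',cv2.resize(t[210:400,200:360],None,fx=3.8,fy=3.1,interpolation=cv2.INTER_CUBIC))"
```

```text
30 [[280.0, 363.0], [280.0, 292.0], [280.0, 227.0], [280.0, 181.0]]
20 [[280.0, 357.0], [280.0, 292.0], [280.0, 235.0], [280.0, 197.0]]
15 [[280.0, 353.0], [280.0, 292.0], [280.0, 240.0], [280.0, 205.0]]
10 [[280.0, 349.0], [280.0, 292.0], [280.0, 245.0], [280.0, 213.0]]
5 [[280.0, 344.0], [280.0, 292.0], [280.0, 249.0], [280.0, 222.0]]
0 [[280.0, 338.0], [280.0, 292.0], [280.0, 255.0], [280.0, 230.0]]
-5 [[280.0, 332.0], [280.0, 292.0], [280.0, 260.0], [280.0, 239.0]]
```

View pics/w6z.png

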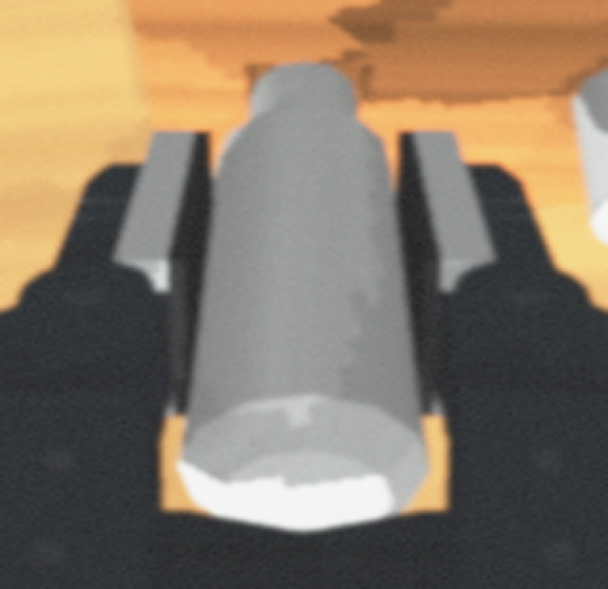

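```bash
cat >> h.py <<'E'
def pinfit(c,s,ytop,yedge,col=280):
    from scipy.optimize import fsolve
    g=s['tool_pos']-0.019*s['R'][:,2]; X=s['R'][:,0];Z=s['R'][:,2]
    def f(p):
        t=np.radians(p[0]);ax=-np.sin(t)*X-np.cos(t)*Z;e=np.cos(t)*X-np.sin(t)*Z
        # e: perpendicular to the axis, towards camera side
        P=proj(c,[g+ax*(28+p[1])/1000,g+ax*(p[1]-34)/1000+e*.012])
        return [P[0,1]-ytop,P[1,1]-yedge]
    r=fsolve(f,[15,0]); print('tilt,offset up',r.round(1)); return r
E
python3 - <<'E'
from h import *
c=cam('wrist');s=st()
pinfit(c,s,368,244); pinfit(c,s,365,242); pinfit(c,s,366,246)
E
```

```text
tilt,offset up [ 0.1 12.9]
tilt,offset up [ 0.8 11.2]
tilt,offset up [-2.2 13.9]
```

```bash
python3 - <<'E'
from h import *
c=cam('wrist');s=st()
pinfit(c,s,358,213); pinfit(c,s,361,225)
E
python3 -c "
import cv2
t=cv2.imread('pics/w4.png')
cv2.imwrite('pics/w4z.png',cv2.resize(t[150:390,200:360],None,fx=3.,fy=2.5,interpolation=cv2.INTER_CUBIC))"
```

```text
tilt,offset up [24.7 -0.8]
tilt,offset up [14.1  3.1]
```

View pics/w4z.png

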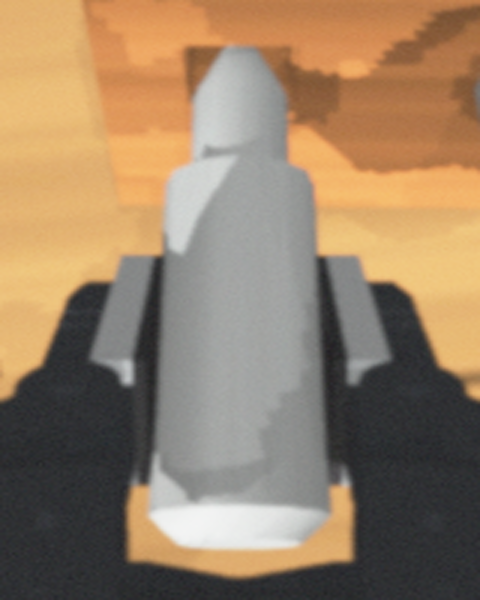

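Call:
drive_tool(steps=[[[0,0,-10],0],[[0,0,-15],0],[[0,0,-15],0],[[0,0,-15],0],[[0,0,-15],0],[[0,0,-10],0],[[0,0,0],0],[[0,0,0],0]])

```text
time: 6.12
tool_pos: [0.5608, -0.2268, 0.1979]
tcp_rot: [3.135, -0.199, 0.003]
wrist_force: [-0.6, -0.3, -3.3]
width: 0.265
```

Run:
```python
from h import *
c,im=shot('wrist','pics/w7.png'); s=st(); print(s['tool_pos'],s['wrist_force'],s['torque'])
c,im2=shot('side','pics/s7.png');
p=proj(c,s['tool_pos'])[0].astype(int);print(p)
a=cv2.resize(im[200:400,200:360],None,fx=2.5,fy=2.5,interpolation=cv2.INTER_CUBIC)
b=cv2.resize(im2[p[1]-60:p[1]+40,p[0]-40:p[0]+40],None,fx=5,fy=5,interpolation=cv2.INTER_CUBIC)
cv2.imwrite('pics/w7z.png',np.hstack([a[:500],b[:500,:400]]))
```

```text
[ 0.55994233 -0.2264253   0.19666158] [-0.16140402  0.82285035 -2.37873281] [-0.01640051 -0.00757737  0.01572431]
[297 247]
```

View pics/w7z.png

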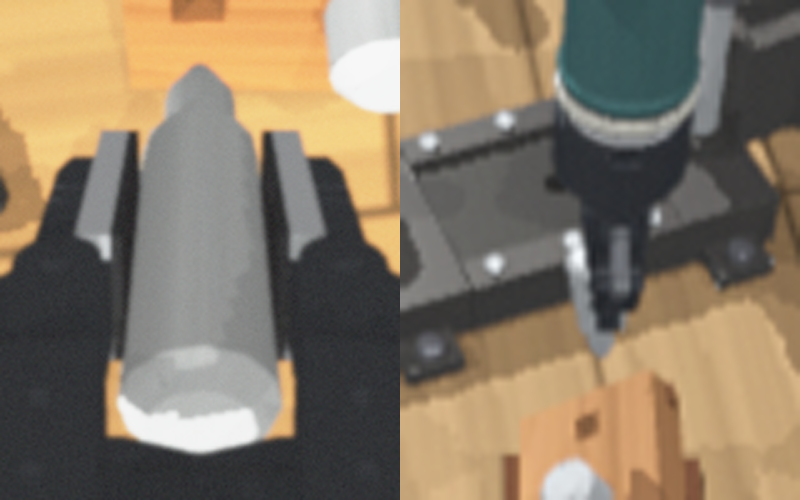

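View pics/s7.png

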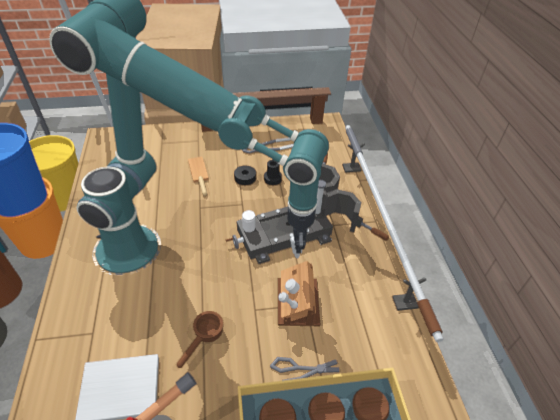

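Run:
```python
from h import *
from scipy.optimize import fsolve
c=cam('wrist');s=st()
for yt,yn in [(368,229),(366,229),(369,227),(364,228)]:
    f=lambda p:[pinproj(c,s,p[0],-p[1])[0,1]-yt,pinproj(c,s,p[0],-p[1])[3,1]-yn]
    print(yt,yn,fsolve(f,[10,0]).round(2), end=' '); pinfit(c,s,yt,242)
S=cam('side')
for th in(0,10,20):
    g=pinproj(S,s,th,-9); print(th,g.round(1).tolist())
```

```text
368 229 [5.09 9.7 ] tilt,offset up [ 1.7 11.8]
366 229 [4.79 9.12] tilt,offset up [ 1.1 11.4]
369 227 [6.26 9.42] tilt,offset up [ 2. 12.]
364 228 [4.98 8.26] tilt,offset up [ 0.5 11.1]
0 [[298.9, 235.8], [298.3, 242.0], [297.6, 249.3], [296.9, 255.9]]
10 [[296.6, 235.9], [297.7, 242.1], [299.0, 249.3], [300.2, 255.8]]
20 [[294.4, 236.3], [297.2, 242.1], [300.5, 249.0], [303.4, 255.3]]
```

Call:
drive_tool(steps=[[[0,0,0],5],[[0,0,0],7],[[0,0,0],7],[[0,0,0],7],[[0,0,0],7],[[0,0,0],7],[[0,0,0],7],[[0,0,0],7]])

```text
time: 6.88
tool_pos: [0.5591, -0.2261, 0.1952]
tcp_rot: [2.698, -1.609, -0.004]
wrist_force: [0.5, 0.0, -4.1]
width: 0.273
```

Call:
drive_tool(steps=[[[0,0,0],7],[[0,0,0],5],[[0,0,0],2.4],[[0,0,0],0],[[0,0,0],0]])

```text
time: 7.3
tool_pos: [0.5593, -0.2262, 0.1957]
tcp_rot: [2.482, -1.925, -0.003]
wrist_force: [0.0, -1.0, -3.4]
width: 0.269
```

Run:
```python
from h import *
plan([.5488,.0121,.12],14.4); print(st()['q'],st()['tool_pos'])
```

```text
y head -165.61 twist -0.0 then shift [-233.3  -49.3   76. ] rows@40: 7.0
[-4.25665458e-01  1.55705350e-01  1.80053424e+00  2.42259547e-05
  1.18754447e+00  2.46476774e+00] [ 0.55926646 -0.22621486  0.19573541]
```

Call:
drive_tool(steps=[[[0,0,0],-5],[[0,0,0],-7],[[0,0,0],-7],[[0,0,0],-7],[[0,0,0],-7],[[0,0,0],-7],[[0,0,0],-7],[[0,0,0],-7]])

```text
time: 7.97
tool_pos: [0.5596, -0.2264, 0.1964]
tcp_rot: [-3.087, 0.579, 0.002]
wrist_force: [-0.1, -0.0, -2.6]
width: 0.269
```

Call:
drive_tool(steps=[[[0,0,0],-7],[[0,0,0],-7],[[0,0,0],-7],[[0,0,0],-7],[[0,0,0],-7],[[0,0,0],-7],[[0,0,0],-7],[[0,0,0],-7]])

```text
time: 8.63
tool_pos: [0.5596, -0.2264, 0.1963]
tcp_rot: [-2.998, -0.938, 0.001]
wrist_force: [0.2, 0.3, -4.1]
width: 0.265
```

Call:
drive_tool(steps=[[[0,0,0],-7],[[0,0,0],-7],[[0,0,0],-7],[[0,0,0],-7],[[0,0,0],-7],[[0,0,0],-7],[[0,0,0],-7],[[0,0,0],-7]])

```text
time: 9.3
tool_pos: [0.5596, -0.2263, 0.1964]
tcp_rot: [-2.206, -2.235, 0.001]
wrist_force: [-0.1, 0.6, -3.2]
width: 0.264
```

Call:
drive_tool(steps=[[[0,0,0],-7],[[0,0,0],-4],[[0,0,0],-3],[[0,0,0],0]])

```text
time: 9.63
tool_pos: [0.5596, -0.2264, 0.1964]
tcp_rot: [-1.924, -2.482, 0.0]
wrist_force: [-1.0, -0.2, -2.4]
width: 0.265
```

Run:
```python
from h import *
plan([.5508,.0043,.12],14.4); print(st()['q'],st()['tool_pos'])
```

```text
y head 14.45 twist 0.1 then shift [225.6  48.9  76.5] rows@40: 7.0
[-4.25690475e-01  1.55167012e-01  1.79988726e+00  4.56776172e-05
  1.18762413e+00 -6.77957155e-01] [ 0.55959665 -0.22637353  0.19639886]
```

Call:
drive_tool(steps=[[[20,4,0],0],[[34,7,0],0],[[37,8,0],0],[[37,8,0],0],[[37,8,0],0],[[35,8,0],0],[[25.5,6,0],0],[[0,0,0],0]])

```text
time: 10.3
tool_pos: [0.551, 0.0089, 0.1968]
tcp_rot: [-1.922, -2.482, -0.003]
wrist_force: [-0.4, 0.1, -3.4]
width: 0.268
```

Call:
drive_tool(steps=[[[0,0,20],0],[[0,0,30],0],[[0,0,26],0],[[0,0,0],0],[[0,0,0],0]])

```text
time: 10.72
tool_pos: [0.5497, 0.0038, 0.1192]
tcp_rot: [-1.926, -2.477, 0.005]
wrist_force: [0.3, -0.6, -2.7]
width: 0.266
```

Run:
```python
from h import *
plan([.5508,.0043,.12],14.4)
c,im=shot('wrist','pics/w8.png'); s=st(); print(s['tool_pos'],s['wrist_force'],s['torque'])
```

```text
y head 14.28 twist -0.1 then shift [ 0.2  1.2 -0.8] rows@40: 1.0
[0.55161614 0.0037118  0.12122648] [-0.51858985 -0.88174578 -3.13417981] [-0.0027807   0.01578321 -0.01697919]
```

View pics/w8.png

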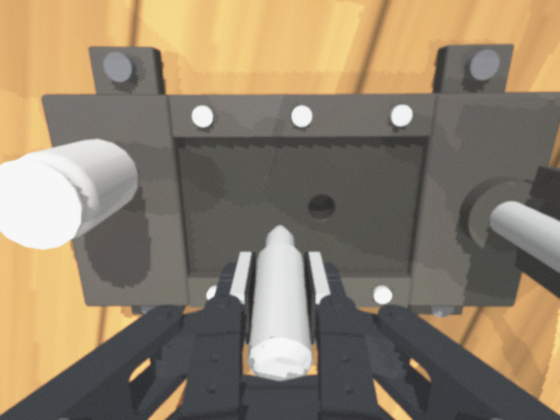

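```bash
cat >> h.py <<'E'
BC=np.array([.5614,.0112,0]);BY=np.radians(14.4)
def bed(p):
    d=np.array(p)-BC; return np.array([d[0]*np.cos(BY)+d[1]*np.sin(BY),-d[0]*np.sin(BY)+d[1]*np.cos(BY),p[2]])*1000
E
python3 - <<'E'
from h import *
np.set_printoptions(precision=1,suppress=True)
c=cam('wrist');s=st()
print('hole',bed(onz(c,(321,206.5),.04)), onz(c,(321,206.5),.04)*1000)
for p in [(202,117),(302,117),(402,115.5),(382,295)]: print('bolt',bed(onz(c,p,.05)))
# window corners top edges z=.048 : 
for p in [(172,137),(433,136)]: print('corner',bed(onz(c,p,.048)))
print('tcp',bed(s['tool_pos']))
for z in (.078,.082,.086): print('nose',bed(onz(c,(279.5,229),z)))
E
python3 -c "
import cv2
t=cv2.imread('pics/w8.png')
cv2.imwrite('pics/w8z.png',cv2.resize(t[190:400,200:360],None,fx=3.5,fy=2.8,interpolation=cv2.INTER_CUBIC))"
```

```text
hole [17.5 -1.  40. ] [578.6  14.6  40. ]
bolt [-58.9  60.5  50. ]
bolt [ 2.5 60.5 50. ]
bolt [63.5 61.  50. ]
bolt [ 62.9 -65.7  50. ]
corner [-79.1  48.2  48. ]
corner [84.9 48.3 48. ]
tcp [-11.3  -4.8 121.2]
nose [-11.5  -2.1  78. ]
nose [-11.5  -0.4  82. ]
nose [-11.5   1.2  86. ]
```

View pics/w8z.png

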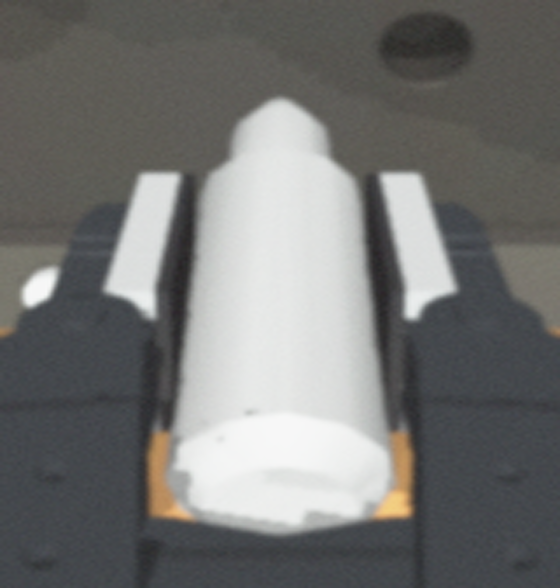

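Call:
drive_tool(steps=[[[0,0,15],0],[[0,0,14],0],[[0,0,6],0],[[0,0,0],0],[[0,0,0],0]])

```text
time: 11.18
tool_pos: [0.5526, 0.0039, 0.0874]
tcp_rot: [1.927, 2.479, 0.002]
wrist_force: [0.0, 0.4, -2.7]
width: 0.263
```

Run:
```python
from h import *
c,im=shot('wrist','pics/w9.png'); s=st(); print(s['tool_pos'],bed(s['tool_pos']),s['wrist_force'],s['torque'])
cv2.imwrite('pics/w9z.png',cv2.resize(im[120:400,160:440],None,fx=2.,fy=2.,interpolation=cv2.INTER_CUBIC))
```

```text
[0.55291439 0.00389368 0.0877058 ] [-10.03602557  -4.9664886   87.70579668] [ 0.58181781  0.99069021 -2.90871664] [ 0.005223   -0.03460287  0.04512704]
```

View pics/w9z.png

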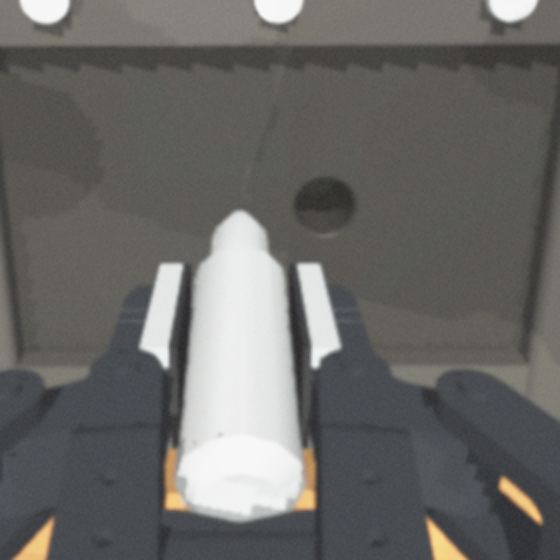

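Call:
drive_tool(steps=[[[0,0,2],0],[[0,0,2],0],[[0,0,2],0],[[0,0,0],0]])

```text
time: 11.57
tool_pos: [0.5538, 0.0037, 0.0844]
tcp_rot: [1.925, 2.478, 0.003]
wrist_force: [-6.1, -1.0, 15.2]
width: 0.261
```

Call:
drive_tool(steps=[[[0,0,1],0],[[0,0,1],0],[[0,0,0],0]])

```text
time: 11.82
tool_pos: [0.5543, 0.0034, 0.0841]
tcp_rot: [1.924, 2.478, 0.003]
wrist_force: [-8.3, -1.9, 24.7]
width: 0.266
```

Call:
drive_tool(steps=[[[0,0,1],0],[[0,0,1],0],[[0,0,0],0]])

```text
time: 12.07
tool_pos: [0.5549, 0.003, 0.0837]
tcp_rot: [1.923, 2.477, 0.003]
wrist_force: [-11.6, -2.8, 31.8]
width: 0.265
```

Call:
drive_tool(steps=[[[0,0,-2],0],[[0,0,-1],0],[[0,0,0],0]])

```text
time: 12.32
tool_pos: [0.5543, 0.0034, 0.0841]
tcp_rot: [1.924, 2.477, 0.004]
wrist_force: [-6.0, -2.2, 17.5]
width: 0.267
```

Run:
```python
from h import *
np.set_printoptions(precision=2,suppress=True)
c,im=shot('wrist','pics/w10.png'); s=st(); print(s['tool_pos'],bed(s['tool_pos']),s['wrist_force'],s['torque'])
cv2.imwrite('pics/w10z.png',cv2.resize(im[140:400,160:440],None,fx=2.5,fy=2.,interpolation=cv2.INTER_CUBIC))
```

```text
[0.55 0.   0.08] [-8.81 -5.78 84.14] [-5.73 -1.76 17.94] [-0.42  1.19  0.03]
```

View pics/w10z.png

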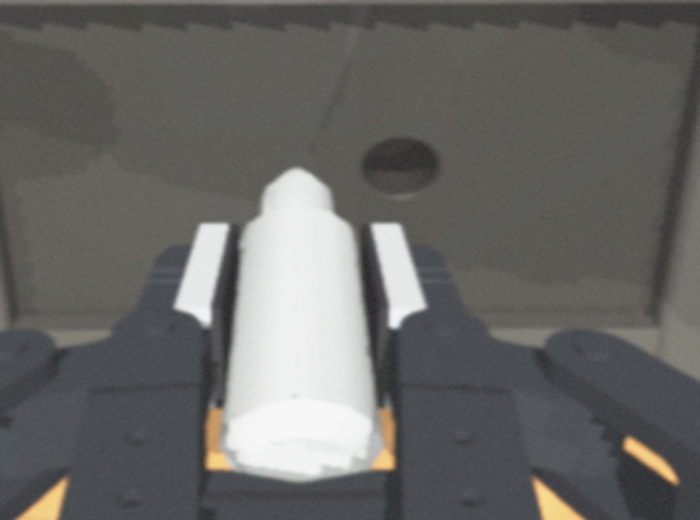

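Run:
```python
from h import *
np.set_printoptions(precision=2,suppress=True)
c=cam('wrist');n=bed(onz(c,(279.2,224.5),.04));h=bed(onz(c,(320.4,223),.04));print(n,h,h-n+[0,3,0])
cs=[(160+2/2.5,140+4/2),(160+702/2.5,140+3/2)]
for z in ((3,4),(699,3)): print('up edge',bed(onz(c,(160+z[0]/2.5,140+z[1]/2),.048)))
for z in ((10,330),(658,328)): print('low edge',bed(onz(c,(160+z[0]/2.5,140+z[1]/2),.048)),bed(onz(c,(160+z[0]/2.5,140+z[1]/2),.04)))
```

```text
[-8.87 -0.65 40.  ] [15.56  0.23 40.  ] [24.43  3.88  0.  ]
up edge [-70.42  49.21  48.  ]
up edge [75.02 49.08 48.  ]
low edge [-79.64 -50.24  48.  ] [-82.79 -55.85  40.  ]
low edge [ 79.44 -50.16  48.  ] [ 83.43 -55.76  40.  ]
```

Call:
drive_tool(steps=[[[2,2,0],0],[[2,2,0],0],[[0,2.5,0],0],[[0,2.5,0],0],[[0,2.5,0],0],[[0,2.5,0],0],[[0,2,0],0],[[0,0,0],0]])

```text
time: 13.03
tool_pos: [0.5663, 0.0105, 0.084]
tcp_rot: [1.926, 2.481, -0.004]
wrist_force: [-12.3, -4.1, 22.6]
width: 0.27
```

Run:
```python
from h import *
np.set_printoptions(precision=4,suppress=True)
c,im=shot('wrist','pics/w11.png'); s=st(); print(s['tool_pos'],bed(s['tool_pos']),s['wrist_force'],s['torque'])
cv2.imwrite('pics/w11z.png',cv2.resize(im[140:400,160:440],None,fx=2.5,fy=2.,interpolation=cv2.INTER_CUBIC))
```

```text
[0.5666 0.0106 0.084 ] [ 4.839  -1.8818 84.013 ] [-10.2676  -5.0562  22.4174] [-0.7542  2.4223  0.0303]
```

View pics/w11z.png

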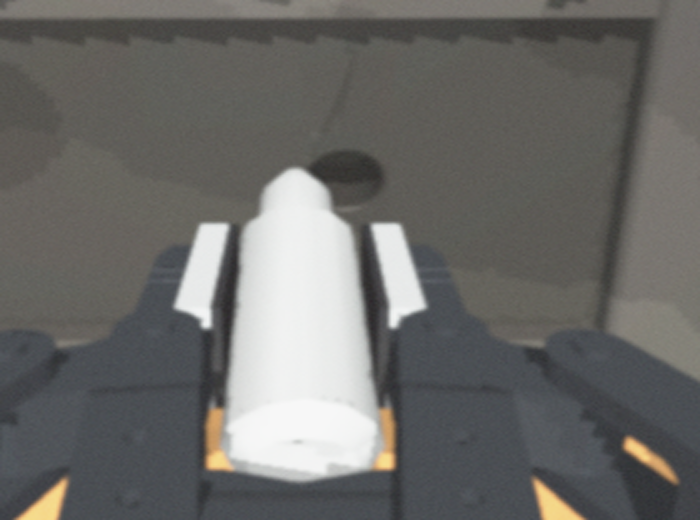

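Call:
drive_tool(steps=[[[0,2,0],0],[[0,2,0],0],[[0,2,0],0],[[0,2,0],0],[[0,1.5,0],0],[[0,0,0],0]])

```text
time: 13.58
tool_pos: [0.5757, 0.0144, 0.0789]
tcp_rot: [1.927, 2.481, 0.0]
wrist_force: [0.0, -0.2, -2.3]
width: 0.267
```

Run:
```python
from h import *
np.set_printoptions(precision=4,suppress=True)
c,im=shot('wrist','pics/w12.png'); s=st(); print(s['tool_pos'],bed(s['tool_pos']),s['wrist_force'],s['torque'])
cv2.imwrite('pics/w12z.png',cv2.resize(im[140:400,160:440],None,fx=2.5,fy=2.,interpolation=cv2.INTER_CUBIC))
```

```text
[0.5753 0.0144 0.0786] [14.2445 -0.3488 78.6051] [-0.4899  0.2288 -3.1948] [-0.013   0.0524  0.0037]
```

View pics/w12z.png

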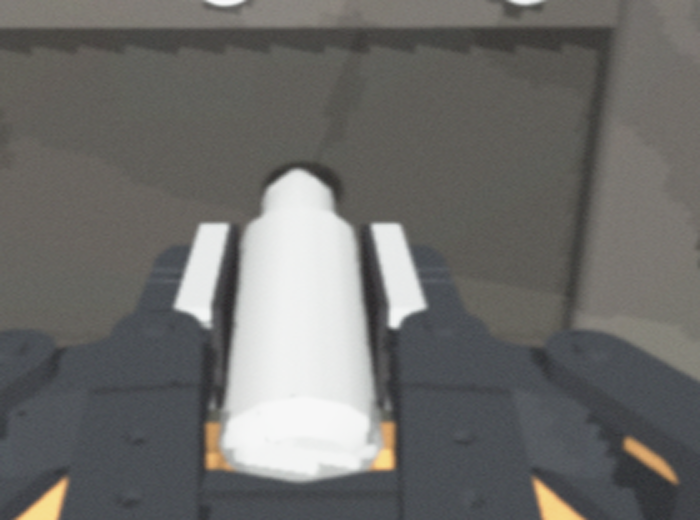

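Call:
drive_tool(steps=[[[0,0.5,2],0],[[0,0,3],0],[[0,0,3],0],[[0,0,2],0],[[0,0,0],0]])

```text
time: 14.05
tool_pos: [0.5757, 0.0145, 0.0683]
tcp_rot: [-1.927, -2.48, 0.0]
wrist_force: [0.4, 0.5, -4.2]
width: 0.267
```

Run:
```python
from h import *
np.set_printoptions(precision=4,suppress=True)
c,im=shot('wrist','pics/w13.png'); s=st(); print(s['tool_pos'],bed(s['tool_pos']),s['wrist_force'],s['torque'])
cv2.imwrite('pics/w13z.png',cv2.resize(im[140:400,160:440],None,fx=2.5,fy=2.,interpolation=cv2.INTER_CUBIC))
```

```text
[0.5757 0.0145 0.0685] [14.6426 -0.3806 68.5283] [ 0.2506 -0.1462 -4.1622] [ 0.1099 -0.1158  0.011 ]
```

View pics/w13z.png

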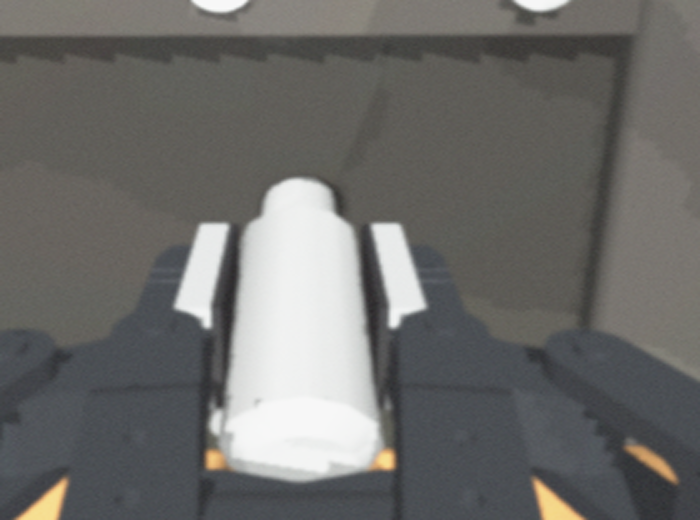

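Going in freely. Next is the rest of the way.

Call:
drive_tool(steps=[[[0,0.3,2.5],0],[[0,0,3],0],[[0,0,3],0],[[0,0,2.5],0],[[0,0,0],0]])

```text
time: 14.52
tool_pos: [0.5762, 0.0153, 0.0578]
tcp_rot: [-1.927, -2.48, -0.002]
wrist_force: [1.0, 5.3, -3.5]
width: 0.27
```

Call:
drive_tool(steps=[[[0,0,2],0],[[0,0,2],0],[[0,0,2],0],[[0,0,0],0]])

```text
time: 14.85
tool_pos: [0.5766, 0.0157, 0.0548]
tcp_rot: [-1.927, -2.48, -0.002]
wrist_force: [-6.7, 7.0, 13.2]
width: 0.272
```

Call:
drive_tool(steps=[[[0,0,2],0],[[0,0,2],0],[[0,0,0],0]])

```text
time: 15.1
tool_pos: [0.5769, 0.0157, 0.0544]
tcp_rot: [-1.927, -2.48, -0.002]
wrist_force: [-15.5, 6.5, 36.0]
width: 0.269
```

Run:
```python
from h import *
np.set_printoptions(precision=4,suppress=True)
c,im=shot('wrist','pics/w14.png'); s=st(); print(s['tool_pos'],bed(s['tool_pos']),s['wrist_force'],s['torque'])
cv2.imwrite('pics/w14z.png',cv2.resize(im[140:400,160:440],None,fx=2.5,fy=2.,interpolation=cv2.INTER_CUBIC))
```

```text
[0.5769 0.0157 0.0544] [16.0889  0.5137 54.397 ] [-16.4664   8.0921  35.8394] [ 0.9213  2.8369 -0.1371]
```

View pics/w14z.png

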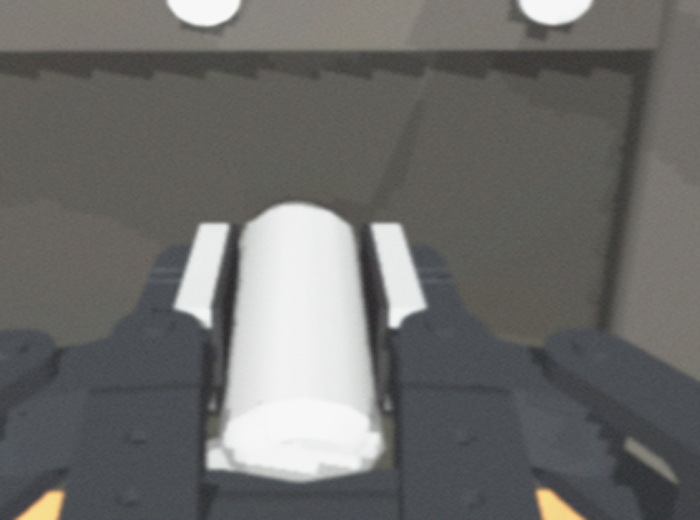

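Call:
drive_tool(steps=[[[0,0,-3],0],[[0,0,-2],0],[[0,0,0],0]])

```text
time: 15.4
tool_pos: [0.5765, 0.0157, 0.0548]
tcp_rot: [-1.927, -2.481, -0.003]
wrist_force: [-3.5, 5.5, 7.0]
width: 0.266
```

Call:
drive_tool(steps=[[[0,0,0],0],[[0,0,0],0],[[0,0,0],0],[[0,0,0],0],[[0,0,-10],0],[[0,0,-30],0],[[0,0,-30],0],[[0,0,0],0]], jaw=0.5)

```text
time: 16.07
tool_pos: [0.581, 0.0141, 0.1303]
tcp_rot: [1.922, 2.473, 0.01]
wrist_force: [1.0, 0.6, 1.0]
width: 0.502
```

Run:
```python
from h import *
np.set_printoptions(precision=4,suppress=True)
c,im=shot('wrist','pics/w15.png'); s=st(); print(s['tool_pos'],bed(s['tool_pos']),s['wrist_force'],s['torque'])
for z in (.04,.102): print(proj(c,[.576,.0145,z]))
import pickle; pickle.dump(c,open('w15.pkl','wb'))
```

```text
[0.5798 0.0142 0.1281] [ 18.5821  -1.725  128.0624] [ 0.0399 -0.5093  0.2422] [0.0613 0.0124 0.0531]
[[271.883  205.0829]]
[[270.6175 241.2069]]
```

View pics/w15.png

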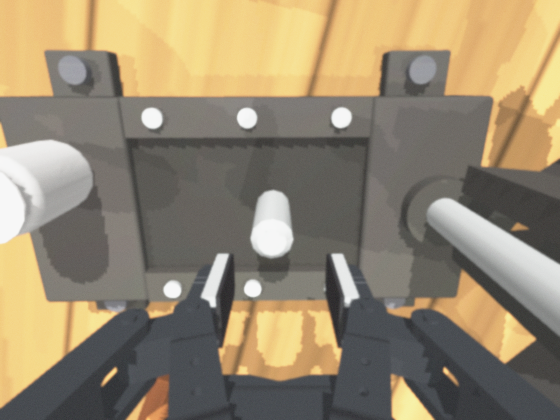

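Run:
```python
from h import *; import pickle
np.set_printoptions(precision=4,suppress=True)
c=pickle.load(open('w15.pkl','rb')); im=cv2.imread('pics/w15.png')
cv2.imwrite('pics/w15z.png',cv2.resize(im[180:270,240:310],None,fx=6,fy=6,interpolation=cv2.INTER_CUBIC))
print(onz(c,(272,239),.102))
plan([.556,.27,.30])
plan([.556,.27,.30],104.4)
print(st()['q'])
```

```text
[0.5764 0.016  0.102 ]
y head 14.31 twist None then shift [ 253.4   41.6 -172.2] rows@40: 8.0
y head 14.31 twist 89.9 then shift [  42.  -253.3 -172.2] rows@40: 8.0
[-0.0184  0.1664  1.9212 -0.0003  1.0451 -0.268 ]
```

View pics/w15z.png

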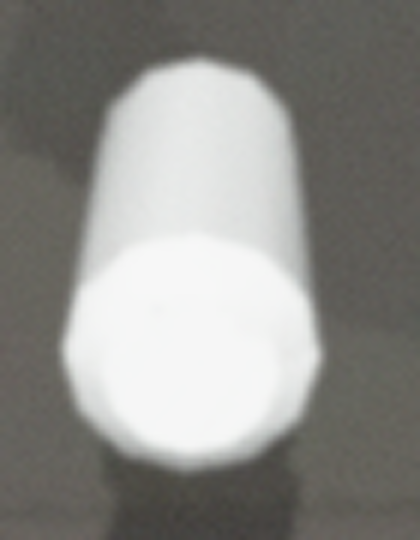

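Call:
drive_tool(steps=[[[0,0,-30],0],[[0,0,-40],0],[[10,0,-30],0],[[30,5,-15],0],[[36,6,0],0],[[36,6,0],0],[[36,6,0],0],[[36,6,0],0]], jaw=1)

```text
time: 16.78
tool_pos: [0.558, 0.201, 0.2376]
tcp_rot: [-1.928, -2.48, 0.001]
wrist_force: [-0.2, 0.0, -0.4]
width: 0.999
```

Call:
drive_tool(steps=[[[36,6,0],0],[[20,4,0],0],[[0,0,0],0],[[0,0,0],0]])

```text
time: 17.12
tool_pos: [0.5539, 0.2573, 0.2371]
tcp_rot: [-1.924, -2.483, 0.003]
wrist_force: [-0.6, -0.1, 0.1]
width: 0.997
```

Run:
```python
from h import *; import pickle
np.set_printoptions(precision=4,suppress=True)
c=pickle.load(open('w15.pkl','rb'));print(onz(c,(271.4,240.6),.102),onz(c,(272.9,189.3),.04)-.012*np.array([-.2487,.9686,0]))
c,im=shot('wrist','pics/w16.png'); s=st(); print(s['tool_pos'],c['position'],c['attitude'])
pickle.dump(c,open('w16.pkl','wb'))
```

```text
[0.5763 0.015  0.102 ] [0.5768 0.0146 0.04  ]
[0.5541 0.2563 0.2372] [0.5341 0.335  0.3792] [2.8036 0.3555 0.0539]
```

View pics/w16.png

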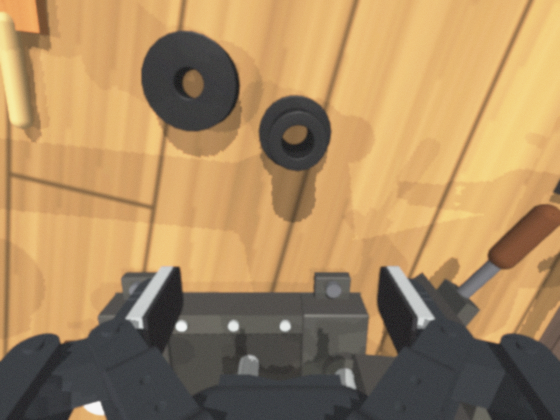

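Run:
```python
from h import *; import pickle
c=pickle.load(open('w16.pkl','rb')); im=cv2.imread('pics/w16.png')
cv2.imwrite('pics/w16z.png',cv2.resize(im[85:185,245:345],None,fx=6,fy=6,interpolation=cv2.INTER_CUBIC))
print(onz(c,(299,140),.088),onz(c,(190,80),.034))
```

```text
[0.55944306 0.30084066 0.088     ] [0.44777997 0.32318262 0.034     ]
```

View pics/w16z.png

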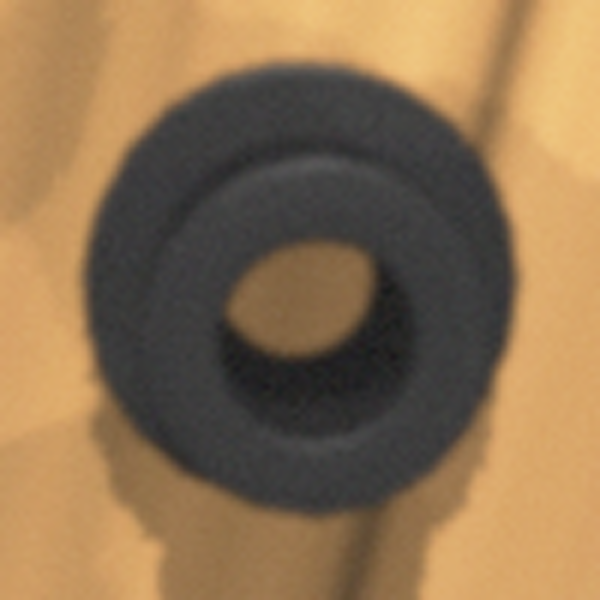

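```bash
python3 - <<'E'
from h import *; import pickle
c=pickle.load(open('w16.pkl','rb'))
m=onz(c,(297.4,140.75),.088);print(m)
e=onz(c,(245+300.5/6-.5,85+62/6-.5),.026); print('flange axis',e-.038*np.array([-.2487,.9686,0])) 
print('bore bottom far', onz(c,(245+300/6,85+357/6),0))
T=cam('top'); print(onz(T,(178,181.5),.088),proj(T,m))
plan([m[0],m[1],.14],14.4)
E
python3 -c "
import cv2
t=cv2.imread('pics/top0.png')
cv2.imwrite('pics/tz3.png',cv2.resize(t[165:240,150:200],None,fx=7,fy=7,interpolation=cv2.INTER_CUBIC))"
```

```text
[0.55828673 0.29988664 0.088     ]
flange axis [0.5581356  0.29853495 0.026     ]
bore bottom far [0.56408953 0.28459117 0.        ]
[0.56038216 0.28296107 0.088     ] [[172.29972785 182.1559975 ]]
y head 14.37 twist -0.0 then shift [41.3 15.  97.1] rows@40: 3.0
```

View pics/tz3.png

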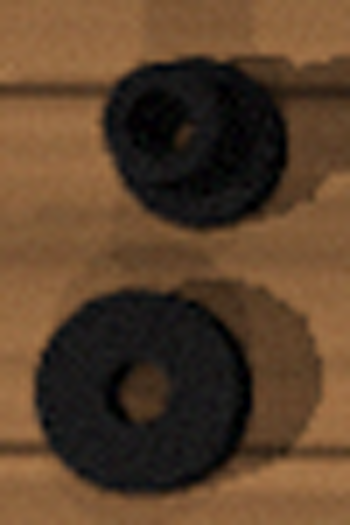

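Call:
drive_tool(steps=[[[20,7,20],0],[[21,8,20],0],[[0,0,20],0],[[0,0,25],0],[[0,0,15],0],[[0,0,0],0],[[0,0,0],0]])

```text
time: 17.75
tool_pos: [0.5584, 0.2981, 0.1368]
tcp_rot: [-1.929, -2.478, 0.005]
wrist_force: [0.2, 0.4, 0.1]
width: 0.998
```

Run:
```python
from h import *
c,im=shot('wrist','pics/w17.png'); s=st(); print(s['tool_pos'])
plan([.5582,.2993,.045],14.4)
```

```text
[0.55952036 0.2989023  0.13847536]
y head 14.23 twist -0.2 then shift [ 0.7 -1.2 93.5] rows@40: 3.0
```

View pics/w17.png

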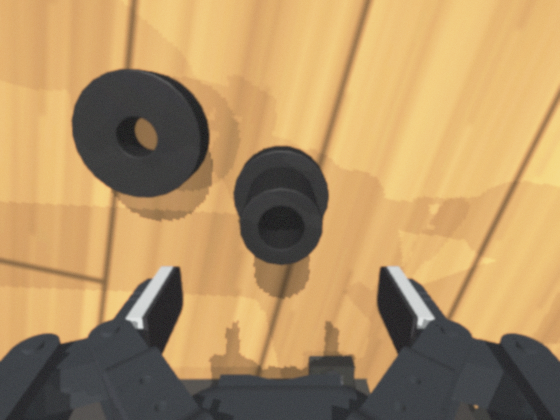

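Run:
```python
from h import *
c=cam('wrist'); print(onz(c,(281,226),.088), onz(c,(281.5,196),.026))
```

```text
[0.55988472 0.30073614 0.088     ] [0.56041866 0.30114958 0.026     ]
```

Call:
drive_tool(steps=[[[0,-1,20],0],[[0,0,25],0],[[0,0,25],0],[[0,0,17],0],[[0,0,6.5],0],[[0,0,0],0],[[0,0,0],0]])

```text
time: 18.38
tool_pos: [0.5593, 0.3001, 0.0462]
tcp_rot: [1.927, 2.48, 0.003]
wrist_force: [0.3, -0.2, -0.6]
width: 0.999
```

Run:
```python
from h import *
c,im=shot('wrist','pics/w18.png'); s=st(); print(s['tool_pos'],s['wrist_force'])
```

```text
[0.5597877  0.30040931 0.04687177] [ 0.15187296 -0.18422645  0.22632525]
```

View pics/w18.png

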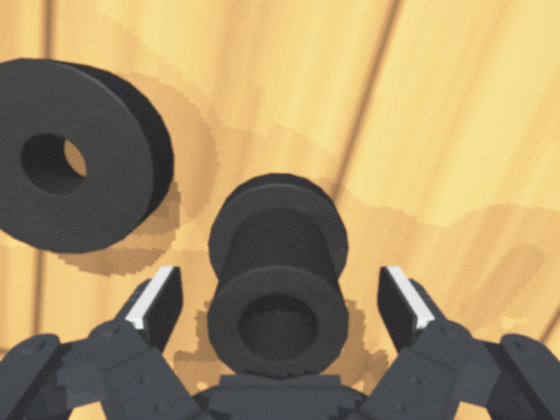

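Call:
drive_tool(steps=[[[0,0,0],0],[[0,0,0],0],[[0,0,0],0],[[0,0,0],0],[[0,0,0],0],[[0,0,0],0]], jaw=0, force=70)

```text
time: 18.93
tool_pos: [0.5589, 0.3003, 0.0463]
tcp_rot: [1.927, 2.48, 0.003]
wrist_force: [-0.6, -1.1, 6.1]
width: 0.598
```

Call:
drive_tool(steps=[[[0,0,-5],0],[[0,0,-10],0],[[0,0,-15],0],[[0,0,-20],0],[[0,0,-30],0],[[0,0,-30],0],[[0,0,-20],0],[[0,0,0],0]])

```text
time: 19.6
tool_pos: [0.5611, 0.3014, 0.1808]
tcp_rot: [1.925, 2.478, 0.014]
wrist_force: [2.3, 0.9, -2.3]
width: 0.598
```

Run:
```python
from h import *
c,im=shot('wrist','pics/w19.png'); s=st(); print(s['tool_pos'],s['wrist_force'],s['torque'],s['width'])
plan([.5765,.0151,.18],14.4)
```

```text
[0.5597934  0.30077518 0.17778783] [-0.31605776  1.35333756 -5.24039071] [-0.01431972 -0.00305761 -0.00905788] 0.6010711291664277
y head 14.32 twist -0.1 then shift [-280.9  -54.8   -2.9] rows@40: 8.0
```

View pics/w19.png

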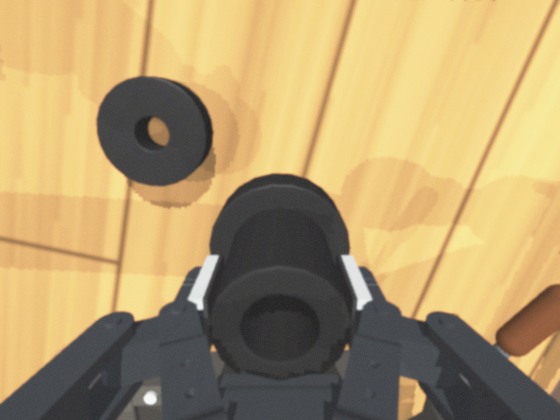

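Call:
drive_tool(steps=[[[0,0,-25],0],[[0,0,-30],0],[[-15,-3,-5],0],[[-30,-6,0],0],[[-36,-7,0],0],[[-36,-7,0],0],[[-36,-7,0],0],[[-36,-7,0],0]])

```text
time: 20.32
tool_pos: [0.5669, 0.1051, 0.2312]
tcp_rot: [-1.925, -2.479, 0.006]
wrist_force: [0.4, -0.4, -3.8]
width: 0.599
```

Call:
drive_tool(steps=[[[-36,-7,0],0],[[-30,-6,0],0],[[-20,-4,0],0],[[-6,-1,0],0],[[0,0,0],0],[[0,0,0],0]])

```text
time: 20.82
tool_pos: [0.5731, 0.0139, 0.2326]
tcp_rot: [-1.927, -2.477, 0.002]
wrist_force: [-1.1, 0.3, -4.7]
width: 0.598
```

Run:
```python
from h import *
plan([.5765,.0151,.16],14.4)
```

```text
y head 14.25 twist -0.2 then shift [ 0.1  3.8 72.6] rows@40: 2.0
```

Call:
drive_tool(steps=[[[0,2,20],0],[[0,1.8,28],0],[[0,0,20],0],[[0,0,0],0],[[0,0,0],0]])

```text
time: 21.23
tool_pos: [0.5761, 0.0163, 0.1645]
tcp_rot: [-1.923, -2.479, 0.004]
wrist_force: [0.0, 0.2, -3.4]
width: 0.602
```

Run:
```python
from h import *
c,im=shot('wrist','pics/w20.png'); s=st(); print(s['tool_pos'],s['wrist_force'],s['torque'],s['width'])
plan([.5765,.0151,.148],14.4)
for n in('side','top'):
    c2,i2=shot(n,f'pics/{n}20.png'); print(proj(c2,s['tool_pos']))
```

```text
[0.57771138 0.01604858 0.1664823 ] [ 0.42989085 -0.288037   -4.45151262] [ 0.01320833 -0.06855002  0.01199291] 0.5974566254735914
y head 14.4 twist 0.0 then shift [-0.6 -1.4 18.5] rows@40: 1.0
[[290.23396512 197.80471415]]
[[267.748827   172.27770436]]
```

View pics/w20.png

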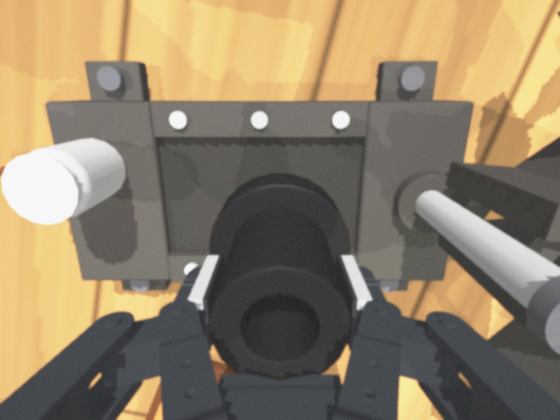

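View pics/side20.png

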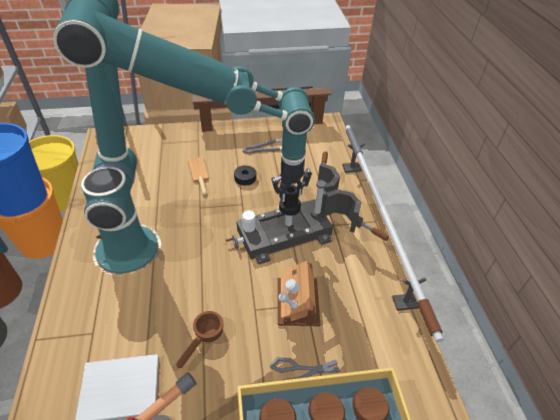

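Call:
drive_tool(steps=[[[-0.5,-1,6],0],[[0,0,7],0],[[0,0,4],0],[[0,0,4],0],[[0,0,4],0],[[0,0,0],0],[[0,0,0],0]])

```text
time: 21.97
tool_pos: [0.5767, 0.0141, 0.141]
tcp_rot: [-1.927, -2.48, 0.001]
wrist_force: [0.1, 0.1, -4.0]
width: 0.599
```

Run:
```python
from h import *
s=st(); print(s['tool_pos'],s['wrist_force'],s['torque'],s['width'])
plan([.5765,.0151,.128],14.4)
```

```text
[0.57668186 0.01409821 0.14102658] [ 0.07858568  0.10044535 -3.9979917 ] [-0.00090305  0.03994609  0.03669337] 0.5994656706686927
y head 14.3 twist -0.1 then shift [ 1.   0.1 13. ] rows@40: 1.0
```

Base is about 7 mm below the pin top with no contact force, so it has entered. Continuing down.

Call:
drive_tool(steps=[[[0.6,0,4],0],[[0,0,5],0],[[0,0,5],0],[[0,0,0],0]])

```text
time: 22.3
tool_pos: [0.5758, 0.0148, 0.126]
tcp_rot: [-1.926, -2.479, 0.002]
wrist_force: [-0.4, 0.1, -4.1]
width: 0.6
```

Call:
drive_tool(steps=[[[0,0,5],0],[[0,0,5],0],[[0,0,5],0],[[0,0,5],0],[[0,0,0],0],[[0,0,0],0]])

```text
time: 22.8
tool_pos: [0.5764, 0.0148, 0.1069]
tcp_rot: [-1.927, -2.48, 0.001]
wrist_force: [-0.4, -0.3, -4.1]
width: 0.599
```

Call:
drive_tool(steps=[[[0,0,5],0],[[0,0,5],0],[[0,0,4],0],[[0,0,0],0],[[0,0,0],0],[[0,0,0],0]])

```text
time: 23.3
tool_pos: [0.5769, 0.0148, 0.0936]
tcp_rot: [-1.927, -2.481, 0.0]
wrist_force: [-0.6, 0.0, -4.1]
width: 0.603
```

Call:
drive_tool(steps=[[[0,0,2],0],[[0,0,2],0],[[0,0,1],0],[[0,0,1],0],[[0,0,0],0],[[0,0,0],0]])

```text
time: 23.8
tool_pos: [0.5768, 0.0148, 0.0875]
tcp_rot: [-1.927, -2.481, 0.0]
wrist_force: [0.7, 0.1, -3.6]
width: 0.601
```

Call:
drive_tool(steps=[[[0,0,1],0],[[0,0,1],0],[[0,0,1],0],[[0,0,0],0],[[0,0,0],0]])

```text
time: 24.22
tool_pos: [0.5771, 0.0147, 0.0863]
tcp_rot: [1.927, 2.481, 0.0]
wrist_force: [-4.5, -0.8, 6.6]
width: 0.595
```

Call:
drive_tool(steps=[[[0,0,-1],0],[[0,0,0],0],[[0,0,0],0]])

```text
time: 24.47
tool_pos: [0.5774, 0.0147, 0.0863]
tcp_rot: [1.927, 2.48, 0.001]
wrist_force: [-2.6, -0.4, 3.7]
width: 0.591
```

Call:
drive_tool(steps=[[[0,0,0],0],[[0,0,0],0],[[0,0,0],0],[[0,0,0],0],[[0,0,0],0],[[0,0,0],0]], jaw=1)

```text
time: 24.97
tool_pos: [0.577, 0.0148, 0.0856]
tcp_rot: [1.927, 2.481, 0.0]
wrist_force: [-0.4, -0.1, -0.1]
width: 1.002
```

Call:
drive_tool(steps=[[[0,0,-8],0],[[0,0,-15],0],[[0,0,-30],0],[[0,0,-30],0],[[0,0,-30],0],[[0,0,-30],0],[[0,0,0],0],[[0,0,0],0]])

```text
time: 25.63
tool_pos: [0.5788, 0.0147, 0.2323]
tcp_rot: [1.924, 2.477, 0.006]
wrist_force: [-0.3, -0.6, -0.7]
width: 0.999
```

Run:
```python
from h import *
c,im=shot('wrist','pics/w21.png'); s=st(); print(s['tool_pos'],s['wrist_force'],s['width'],s['time'])
import pickle; pickle.dump(c,open('w21.pkl','wb'))
c2,i2=shot('side','pics/side21.png')
cv2.imwrite('pics/w21z.png',np.hstack([cv2.resize(im[120:270,210:330],None,fx=3.3,fy=3.3,interpolation=cv2.INTER_CUBIC),cv2.resize(i2[160:260,240:320],None,fx=4.95,fy=4.95,interpolation=cv2.INTER_CUBIC)]))
```

```text
[0.57738195 0.01476055 0.22987747] [-0.6018659  -0.69148495 -0.92241335] 1.0042476605246458 25.6833
```

View pics/w21.png

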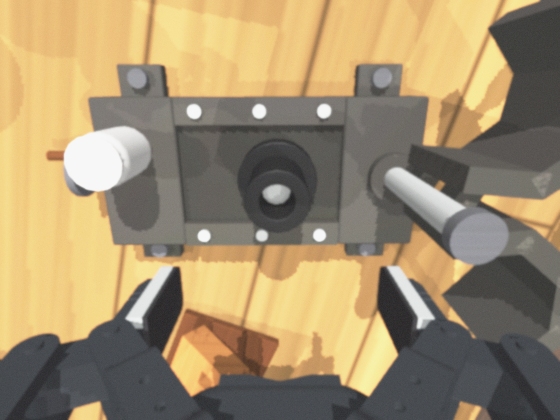

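View pics/w21z.png

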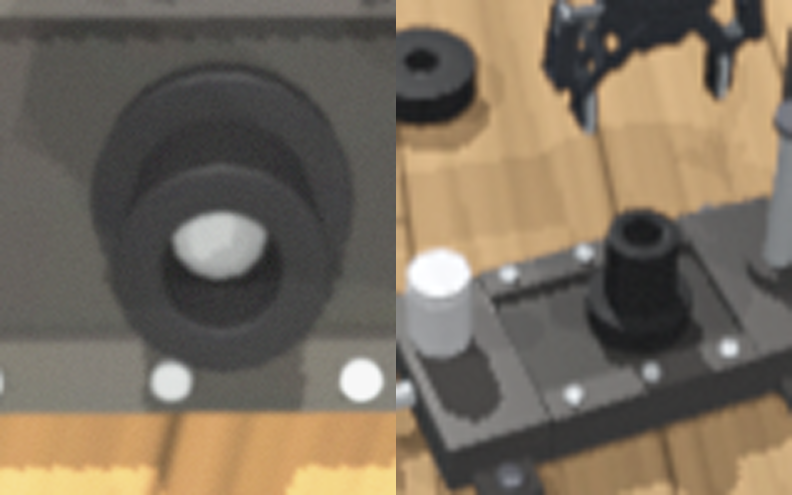

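Run:
```python
from h import *; import pickle
c=pickle.load(open('w21.pkl','rb'))
w=lambda x,y:(210+x/3.3,120+y/3.3)
n=np.array([-.2487,.9686,0])
print('bore top',onz(c,w(222,247),.128),'flange',onz(c,w(222,66),.066)-.038*n,'pin top',onz(c,w(219,243),.102))
print('neck width mm',np.linalg.norm(onz(c,w(112,265),.128)-onz(c,w(335,265),.128))*1000)
T,im=shot('top','pics/top21.png'); a=cv2.imread('pics/top0.png'); 
print(bot.read_state()['wrist_force'])
```

```text
bore top [0.57636893 0.0195336  0.128     ] flange [0.57769819 0.01475857 0.066     ] pin top [0.57728892 0.01269847 0.102     ]
neck width mm 51.81693677166147
[-0.24272839 -0.45280102  0.45336882]
```

View pics/top21.png

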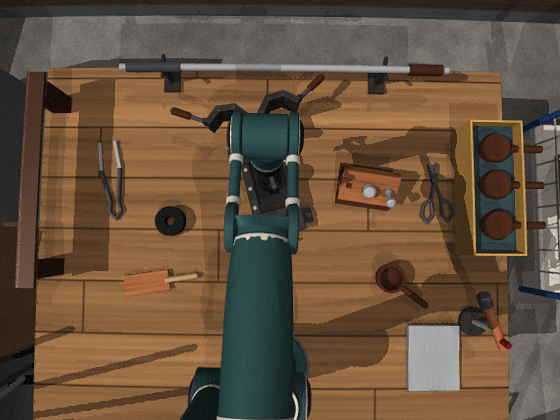

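Run:
```python
from workcell import bot
print(bot.finish_job())
```

```text
the job is handed in; nothing more can be done
None
```

I handed the job in at about 26 s. The pin is in the hole with the necked mould standing over it on the plate. No verdict was reported, so what follows is from my own checks.

**What I did:**
- I took the leaning pin from the rack and turned it upright in the fingers, levering its nose on the rack's hole.
- I set the nose on the plate and slid it about 24 mm along the middle line until it dropped into the hole, then pushed it home against a firm stop of about 36 N.
- I gripped the mould bottom by its neck, lowered it over the pin until it touched the plate, unloaded the grip, opened the fingers and lifted clear.

**Last checks:**
- **Pin:** it stands upright. Its top and shoulder measured (576, 15) mm and (577, 15) mm in the world frame, before the mould went on.
- **Mould height:** the tool was 40.0 mm higher at plate contact than when I gripped the mould on the bench, which matches the plate height.
- **Mould position:** the mould looks flat in the wrist and side pictures, with its flange centre about 1 mm from the pin.
- **Bystanders:** no other tool looks moved. In the last top picture the arm hides the wax tin, but it stands in place in the wrist and side pictures.

**Two figures that disagreed:**
- **Mould bore:** my first reading of the bore's top came out about 4.5 mm off the flange centre. I put this down to misreading the partly hidden rim: the neck outline suggests about 1 mm, though I did not run that figure again.
- **Pin in the fingers:** the pictures put the pin 9 to 12 mm higher in the grip than planned, but plate contact showed only about 3 mm. I used the contact figure.

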